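Unload the utensil sanitiser and close it down

ROBOT

A 6-joint arm with a two-finger parallel gripper is mounted at the origin on the work surface. World frame = base frame: x ahead of the robot, y to its left, z up, the work surface at z = 0. Lengths are in m, angles in rad, forces in N, time in s.
With the tool pointing down it reaches from about 0.35 to 0.975 m from the base axis. Payload 4.9 kg.
Tool frame: the origin (TCP) lies midway between the tips of the shut fingers; the grasp point (between the pads) lies 19 mm behind it; z points along the fingers, y is the direction in which the jaws open and shut (so a half turn about z gives the same grasp; the last joint's range is limited). The gripper opens to 85 mm and grips with 20 to 120 N. Pads are 22 mm wide; open, the fingers measure 114 mm over their backs; the gripper's body (76 mm by 85 mm) begins 54 mm behind the grasp point. The pads swing forward as they close: fully open they stand 13 mm farther back than shut.
Start: joints at [1.129, 0.053, 1.613, -0, 1.476, -0.119], TCP at [0.198, 0.593, 0.199] pointing down, gripper open.
Joint ranges: [-3.01, 3.01], [-1.01, 2.22], [0.06, 2.58], [-1.02, 4.17], [0.09, 2.62], [-3.14, 3.14]. Speed limits (rad/s): [2.57, 2.57, 3.14, 3.14, 3.14, 3.14].

INTERFACE

Orientations are given as a rotation vector (axis times angle).
In Python, from station import ctrl gives the robot as it stands.
- The arm moves only by the tool play_rows, never from a script. Its argument "motion" is a list that holds one entry, the list of rows, each a list of 7 numbers: the closure, from -1 (fully open) to 1 (shut), then the shift along the tool's x, y, z in cm, then the turn, a rotation vector about the tool's x, y, z in degrees. A call has 1 to 20 rows; each row is the pose to reach, as a shift and turn from the pose measured when the call began, along the tool's axes at that moment; what a row does not reach only later rows make up. A row lasts 1/8 s, in which the tool goes at most 62.5 mm and 10.7 degrees, less where a joint would pass 70% of its speed; a pose out of reach is approached as far as the arm can. A call with a gripper value outside its range is refused whole. The fingers move at their own pace and stop on an object; "newtons" is the grip in N (left out, the last holds). Time passes only in rows, so rows that repeat a pose let the fingers close. It gives the time, the measured TCP pose, the force and the opening at its end, in the units of the state.
- ctrl.get_obs(): the state, without advancing time (a new reading comes with each control period).
- ctrl.get_image(name): name is "side" or "top" or "wrist"; returns a dict with "color" (400x640x3 uint8, red, green, blue), "mtx" (3x3 intrinsics, pixels), "T" (4x4, takes a point from camera to world coordinates). Camera axes: x right, y up, looking along -z (the intrinsics and any distortion apply to the point x, -y, -z); pixel columns grow to the right and rows downward; lengths in m; the calibration is good to about 2 mm. A picture is of the moment at which its call begins. There is no depth.
- ctrl.finish_job(): hands the job in, once; it reports no verdict.
The state is a dict: "t": time; "q": joint angles; "dq": joint speeds; "effort": joint torques, N m; "tool_pos": TCP position; "tool_rot": TCP orientation; "contact_force": force on the tool from outside, world axes, zero at the start; "wrist_torque": the same for the moment, N m; "opening": finger opening in m.
Only numpy, scipy, OpenCV 4.12 (cv2) and the standard library are available. Lean on these libraries where they do the work, as an engineer would, in place of code of your own. Each camera call takes 0.05 s, during which the arm holds its last target.

TASK

Shut the hot-water supply valve of the sanitising bath first. Then take every scraper out of the bath, turning each in line with its slot so the blade passes the guard, and hang each by its loop handle on a hook of the drying rack; open the drain valve fully and set the cover squarely back on the emptied bath. Leave the other things on the table where they are.

Things in the scene. Friction and masses are not known exactly. Their poses are not given: they have to be found in the camera images.
- tank: stainless sanitising bath, fixed, 150 (own x) x 310 (own y) x 120 mm high. Origin: centre of its underside. Its flat top is a guard plate (114 to 120 mm above the table) with three keyhole openings at own y = -100, 0, +100 mm. Inner floor, on which scrapers stand, 12 mm above the table. Two pipes with quarter-turn ball valves leave its +y end; the levers swing above the pipes.
- tank_slot (a point): centre, at the top of the guard, of the middle keyhole opening; axes as the tank's. Each of the three is a slot 104 mm long (tank x) and 18 wide (tank y) with a square waist 32 x 32 mm in its middle. A scraper's shaft stands in the waist, handle above; its blade, under the guard, passes up only in line with the slot.
- supply_valve (a joint): lever of the hot-water supply valve, on the higher pipe: 0 = open, lever along the pipe pointing to the tank's +y; 1.571 = shut, lever crosswise pointing to the tank's +x. Vertical axis at tank x = +45, y = +240 mm; hard stops at both ends, stiff (0.25 N m), stays where left.
- supply_valve_grip (a point): middle of the black sleeve of the supply lever, 75 mm from its axis, 130 mm above the table. Sleeve 70 mm long, 20 wide, 14 high; the lever ends 105 mm from its axis.
- drain_valve (a joint): lever of the drain valve, on the lower pipe: 0 = open, lever along the pipe pointing to the tank's +y; 1.571 = shut, lever crosswise pointing to the tank's -x. Vertical axis at tank x = -45, y = +240 mm; hard stops, stiff as the supply valve.
- drain_valve_grip (a point): middle of the black sleeve of the drain lever, 75 mm from its axis, 85 mm above the table. Same lever as the supply valve's.
- scraper_wide: stainless scraper 195 mm tall, 0.3 kg, standing in the bath, blade 50 to 90 degrees across the slot (may be absent: None). Origin: foot of its shaft axis; own z up to the handle, x = width, y = thickness. Blade 88 wide, 6 thick, 60 tall. Round shaft 22 mm. Loop handle 40 wide (x), 14 thick (y), 135 to 195 mm above the origin; its window 26 wide, 144 to 183 mm up.
- scraper_hook: stainless scraper 195 mm tall, 0.3 kg, standing in the bath, blade 50 to 90 degrees across the slot (may be absent: None). Origin: foot of its shaft axis; own z up to the handle, x = width, y = thickness. L-shaped plate 6 thick: foot 22 tall from x = -17 to +43. Round shaft 22 mm. Loop handle 40 wide (x), 14 thick (y), 135 to 195 mm above the origin; its window 26 wide, 144 to 183 mm up.
- scraper_tee: stainless scraper 195 mm tall, 0.3 kg, standing in the bath, blade 50 to 90 degrees across the slot (may be absent: None). Origin: foot of its shaft axis; own z up to the handle, x = width, y = thickness. T-shaped plate 6 thick: foot 88 wide, 24 tall. Round shaft 22 mm. Loop handle 40 wide (x), 14 thick (y), 135 to 195 mm above the origin; its window 26 wide, 144 to 183 mm up.
- scraper_wide_eye (a point): centre of the underside of the top bar of this scraper's handle window, 183 mm above its origin: the spot that rests on a hook
- scraper_hook_eye (a point): centre of the underside of the top bar of this scraper's handle window, 183 mm above its origin: the spot that rests on a hook
- scraper_tee_eye (a point): centre of the underside of the top bar of this scraper's handle window, 183 mm above its origin: the spot that rests on a hook
- rack: stainless drying rack, fixed, facing its own -x (towards the robot). Origin on the table under the front of its rail. Drip tray (rim 14 mm high), two posts, a rail 350 mm long (own y) at 200 to 220 mm height, three hooks 110 mm apart: rods 8 mm thick sticking out 62 mm to own -x, then curving up 12 mm over a further 8 mm (tip top 227 mm above the table).
- rack_hook0 (a point): top of the hook rod at its middle, 215 mm above the table, 36 mm out from the rail (hook at the rack's +y end, nearest the bath); axes as the rack's
- rack_hook1 (a point): top of the hook rod at its middle, 215 mm above the table, 36 mm out from the rail (middle hook); axes as the rack's
- rack_hook2 (a point): top of the hook rod at its middle, 215 mm above the table, 36 mm out from the rail (hook at the rack's -y end); axes as the rack's
- cover: loose sheet cover of the bath, 174 (own x) x 334 (own y) mm, 0.6 kg. Origin: centre of the lower edge of its 14 mm deep rim. Inside the rim 166 x 326 mm: it drops over the bath's top with 8 mm play, origin then 106 mm above the table. Bar handle along own y over the centre: 110 mm long, 14 wide, 12 high, its middle 54 mm above the origin.
- bowl: small steel bowl, 130 mm across, 50 high, bystander; origin under its centre
- jar: white plastic jar, 60 mm across, 85 high, bystander; origin under its centre
- carton: cardboard carton of wrap, 55 x 200 x 50 mm, bystander; origin under its centre
- marker: black marker pen, 120 mm long, 16 thick, lying, bystander
- spray_bottle: white bottle, 70 mm across, 190 high, bystander; origin under its centre
- pan_small: small open steel pan, 110 x 160 x 65 mm, bystander; origin under its centre
Things that resemble listed ones, but are neither listed nor needed, are in the scene too. Leave any orange or turquoise look-alike of the scraper_wide alone.

How it is judged:
On the way:
1. the supply valve is shut (lever crosswise, within 0.12 rad of its stop) while the scrapers still stand in the bath and the drain is still shut (value of joint supply_valve above 1.45 rad and value of joint drain_valve above 1.2 rad and height (world z) of each of scraper_wide, scraper_hook, scraper_tee below 0.06 m), for 0.2 s.
At the end, for the whole second after the job is handed in: Supply lever within 0.12 rad of its shut stop, drain lever within 0.12 rad of its open stop; each scraper hangs at rest, upright within 0.35 rad, a hook through its handle window; the cover sits down over the bath, within 14 mm of its centre, level, turned under 0.12 rad (value of joint supply_valve above 1.45 rad and value of joint drain_valve below 0.12 rad and ((x of scraper_wide_eye in the frame of rack_hook0 between -0.032 and 0.032 m and y of scraper_wide_eye in the frame of rack_hook0 between -0.014 and 0.014 m and z of scraper_wide_eye in the frame of rack_hook0 between -0.012 and 0.015 m) or (x of scraper_wide_eye in the frame of rack_hook1 between -0.032 and 0.032 m and y of scraper_wide_eye in the frame of rack_hook1 between -0.014 and 0.014 m and z of scraper_wide_eye in the frame of rack_hook1 between -0.012 and 0.015 m) or (x of scraper_wide_eye in the frame of rack_hook2 between -0.032 and 0.032 m and y of scraper_wide_eye in the frame of rack_hook2 between -0.014 and 0.014 m and z of scraper_wide_eye in the frame of rack_hook2 between -0.012 and 0.015 m)) and angle between each of scraper_wide, scraper_hook, scraper_tee's own z axis and vertical below 0.35 rad and contact force between each of scraper_wide, scraper_hook, scraper_tee and rack above 0.3 N and linear speed of each of scraper_wide, scraper_hook, scraper_tee below 0.05 m/s and ((x of scraper_hook_eye in the frame of rack_hook0 between -0.032 and 0.032 m and y of scraper_hook_eye in the frame of rack_hook0 between -0.014 and 0.014 m and z of scraper_hook_eye in the frame of rack_hook0 between -0.012 and 0.015 m) or (x of scraper_hook_eye in the frame of rack_hook1 between -0.032 and 0.032 m and y of scraper_hook_eye in the frame of rack_hook1 between -0.014 and 0.014 m and z of scraper_hook_eye in the frame of rack_hook1 between -0.012 and 0.015 m) or (x of scraper_hook_eye in the frame of rack_hook2 between -0.032 and 0.032 m and y of scraper_hook_eye in the frame of rack_hook2 between -0.014 and 0.014 m and z of scraper_hook_eye in the frame of rack_hook2 between -0.012 and 0.015 m)) and ((x of scraper_tee_eye in the frame of rack_hook0 between -0.032 and 0.032 m and y of scraper_tee_eye in the frame of rack_hook0 between -0.014 and 0.014 m and z of scraper_tee_eye in the frame of rack_hook0 between -0.012 and 0.015 m) or (x of scraper_tee_eye in the frame of rack_hook1 between -0.032 and 0.032 m and y of scraper_tee_eye in the frame of rack_hook1 between -0.014 and 0.014 m and z of scraper_tee_eye in the frame of rack_hook1 between -0.012 and 0.015 m) or (x of scraper_tee_eye in the frame of rack_hook2 between -0.032 and 0.032 m and y of scraper_tee_eye in the frame of rack_hook2 between -0.014 and 0.014 m and z of scraper_tee_eye in the frame of rack_hook2 between -0.012 and 0.015 m)) and horizontal distance between cover and tank below 0.014 m and height (world z) of cover between 0.1 and 0.111 m and angle between cover's own z axis and vertical below 0.04 rad and angle between the y axis of cover and the y axis of tank, either way round below 0.12 rad and linear speed of cover below 0.03 m/s); the robot touches nothing.
It fails at once if another thing on the table (bowl, jar, carton, marker, bottle, small pan) is moved more than 50 mm (distance of any of bowl, jar, carton, marker, spray_bottle, pan_small from where it was at the start of the episode above 0.05 m).
Of scraper_wide, scraper_hook, scraper_tee only 2 to 3 are there at a start; the rules pass over those that are not, and their reading is None.
At some moment in a run one of cover may be knocked a few centimetres aside while the robot is not near it.
Once in a run the grip may slacken for a moment while it holds something.
It also fails if it takes over 208 s, if anything falls off the work surface, if the arm or the gripper's body presses on something with over 40 N, if the wrist force passes 120 N, or if a joint passes its speed limit or range.

## Working session

There is one attempt and no reset: what is moved stays moved. The work goes in short steps, Python scripts to look and compute and a tool call to move; the robot and the scene stay as the last step left them, time stands still between calls to the robot, and variables do not carry over. Pictures are saved under pics/ and viewed, and the job is handed in when it is done.

Besides the shell and the picture viewer there is one more tool, called after "Call:" as name(argument=value, ...) on one line, values as JSON. play_rows: Moves the arm, as the interface text tells. Its arguments: {"type":"object","properties":{"motion":{"type":"array"},"newtons":{"type":"number"}},"required":["motion"]}

```bash
ls; mkdir -p pics; python3 - <<'E'
from station import ctrl
import cv2
o=ctrl.get_obs()
for k,v in o.items(): print(k,v)
for n in ["side","top","wrist"]:
    im=ctrl.get_image(n); cv2.imwrite(f"pics/{n}0.png",im["color"][:,:,::-1]); print(n,im["mtx"].tolist(),im["T"].round(4).tolist(), [k for k in im])
E
```

```text
pics
t 0.0
q [ 1.12901428e+00  5.33530318e-02  1.61424818e+00  2.53885503e-07
  1.47595777e+00 -1.18992589e-01]
dq [-0.00063751 -0.00133738 -0.00043186  0.00226408  0.00095451 -0.00077802]
effort [-8.65181737e-04 -3.93684196e+01 -3.70174563e+01 -2.20606521e-04
  6.90620931e-03 -1.85398108e-06]
tool_pos [0.19797116 0.59212634 0.19739279]
tool_rot [-5.04750455e-01 -3.10022619e+00  2.96746379e-03]
contact_force [-0.77482896 -0.46804517  0.69880823]
wrist_torque [-0.02086588  0.00586942  0.03318004]
opening 0.08520646006538869
side [[470.99896961805837, 0.0, 329.27494655787007], [0.0, 470.99896961805837, 199.96037714924702], [0.0, 0.0, 1.0]] [[-0.9395, 0.2002, -0.2778, 0.075], [-0.3423, -0.5751, 0.7431, 1.0276], [-0.011, 0.7932, 0.6088, 0.9896], [0.0, 0.0, 0.0, 1.0]] ['color', 'mtx', 'T']
top [[364.4500628962489, 0.0, 317.92225686707945], [0.0, 364.4500628962489, 193.58065073052933], [0.0, 0.0, 1.0]] [[0.0099, 0.9876, -0.1564, 0.3422], [-0.9994, 0.0045, -0.0342, -0.0109], [-0.0331, 0.1567, 0.9871, 1.1473], [0.0, 0.0, 0.0, 1.0]] ['color', 'mtx', 'T']
wrist [[344.00624802860796, 0.0, 327.37880526512413], [0.0, 344.00624802860796, 202.1293446048932], [0.0, 0.0, 1.0]] [[0.3175, -0.907, -0.2767, 0.1271], [0.9483, 0.303, 0.0949, 0.6146], [-0.0022, -0.2925, 0.9563, 0.3732], [0.0, 0.0, 0.0, 1.0]] ['color', 'mtx', 'T']
```

View pics/side0.png

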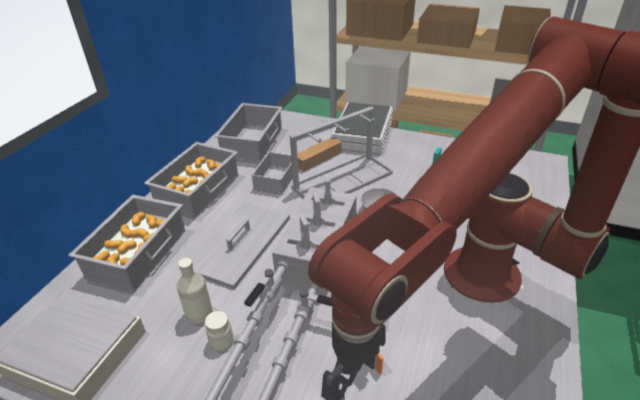

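View pics/top0.png

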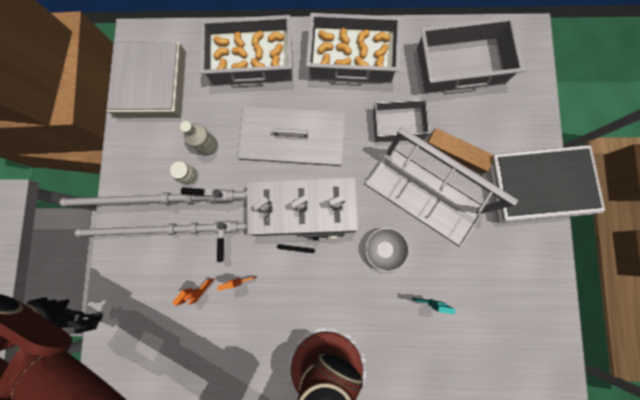

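View pics/wrist0.png

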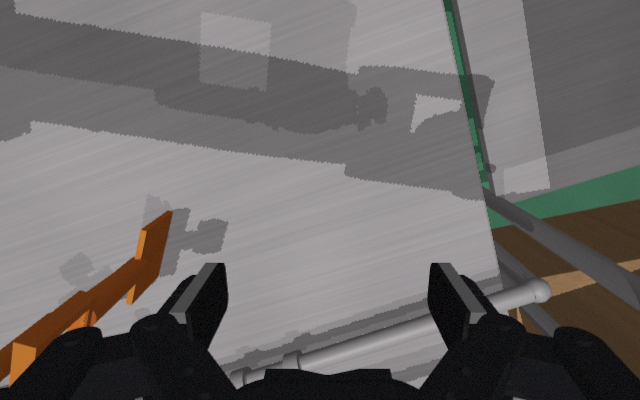

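```bash
cat > h.py <<'E'
import numpy as np, cv2
from scipy.spatial.transform import Rotation as R
from station import ctrl
def ray(im,u,v):
    d=np.array([(u-im["mtx"][0,2])/im["mtx"][0,0],-(v-im["mtx"][1,2])/im["mtx"][1,1],-1.0])
    return im["T"][:3,3], im["T"][:3,:3]@d
def onz(im,u,v,z):
    o,d=ray(im,u,v); return (o+d*(z-o[2])/d[2]).round(4)
def proj(im,p):
    T=np.array(im["T"]); c=T[:3,:3].T@(np.array(p)-T[:3,3]); 
    return (im["mtx"][0,0]*c[0]/-c[2]+im["mtx"][0,2], im["mtx"][1,1]*c[1]/c[2]+im["mtx"][1,2])
def tri(im1,p1,im2,p2):
    o1,d1=ray(im1,*p1);o2,d2=ray(im2,*p2);d1=d1/np.linalg.norm(d1);d2=d2/np.linalg.norm(d2)
    A=np.stack([d1,-d2],1);s=np.linalg.lstsq(A,o2-o1,rcond=None)[0]
    a=o1+d1*s[0];b=o2+d2*s[1];return ((a+b)/2).round(4),np.linalg.norm(a-b).round(4)
def get(n,save=None,crop=None,f=1):
    im=ctrl.get_image(n)
    if save:
        c=im["color"][:,:,::-1]
        if crop: x0,y0,x1,y1=crop; c=c[y0:y1,x0:x1]
        cv2.imwrite(f"pics/{save}.png",cv2.resize(c,None,fx=f,fy=f,interpolation=cv2.INTER_CUBIC))
    return im
def pose():
    o=ctrl.get_obs(); return np.array(o["tool_pos"]),R.from_rotvec(o["tool_rot"]),o
def go(p,yaw=None,Rt=None):
    """tool-frame shift cm and rotvec deg to reach TCP p (world), tool down with tool-y at yaw"""
    P,Q,o=pose()
    s=Q.inv().apply(np.array(p)-P)*100
    if Rt is None:
        if yaw is None: Rt=Q
        else:
            c=[]
            for a in (yaw,yaw+np.pi):
                y=np.array([np.cos(a),np.sin(a),0]);z=np.array([0,0,-1.]);x=np.cross(y,z)
                c.append(R.from_matrix(np.stack([x,y,z],1)))
            Rt=min(c,key=lambda r:(Q.inv()*r).magnitude())
    rv=np.degrees((Q.inv()*Rt).as_rotvec())
    print("t",round(o["t"],2),"shift cm",s.round(2),"turn",rv.round(1),"dist",np.linalg.norm(s).round(1)); return s,rv
E
python3 - <<'E'
from h import *
im=get("top","t1",(230,160,370,250),5.5)
im=get("side","s1",(190,170,360,330),4.5)
E
```

```text
(no output)
```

View pics/t1.png

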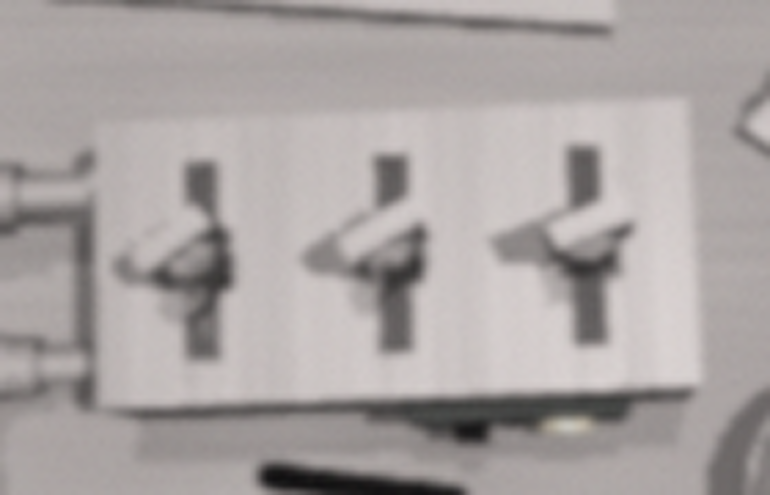

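View pics/s1.png

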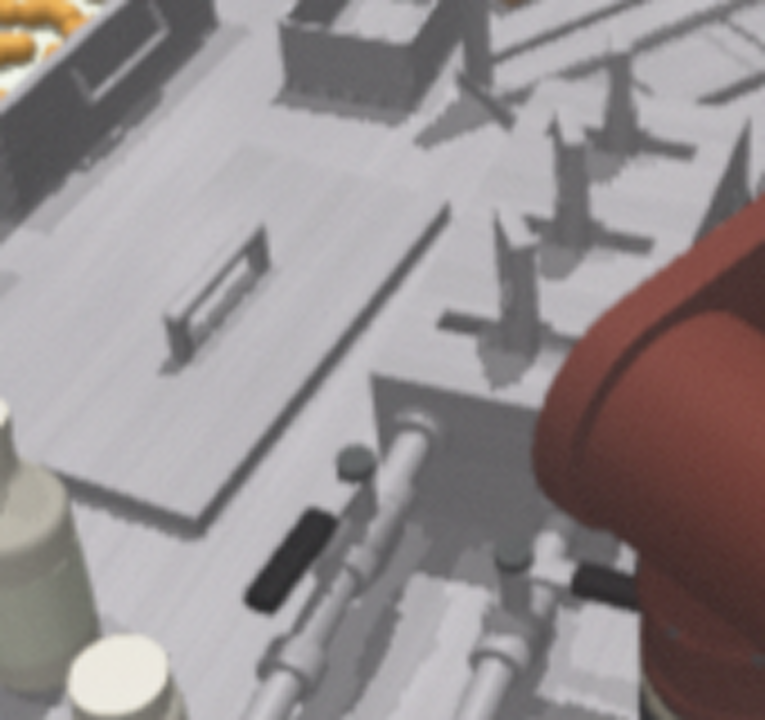

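```bash
cat > m1.py <<'E'
from h import *
im=ctrl.get_image("top")
f=lambda x,y,z: onz(im,230+(x+.5)/5.5-.5,160+(y+.5)/5.5-.5,z)
C=[f(97,122,.12),f(688,98,.12),f(700,388,.12),f(97,411,.12)]
for c in C: print(c)
c=np.mean(C,0); d=(C[0]-C[1]+C[3]-C[2])/2; print("centre",c,"len",np.linalg.norm(d),"w",np.linalg.norm(C[0]-C[3]),np.linalg.norm(C[1]-C[2]),"yaw",np.degrees(np.arctan2(d[1],d[0]))-90)
for n,a,b in [("L",(130,262),(208,216)),("M",(335,252),(418,210)),("R",(550,242),(630,212))]:
    p=f(*a,.207);q=f(*b,.207);e=p-q;print(n,(p+q)/2,np.linalg.norm(e),np.degrees(np.arctan2(e[1],e[0])))
for n,a in [("L",(201,258)),("M",(392,253)),("R",(586,246))]: print("slot",n,f(*a,.12))
# levers
for a in [(193,191),(184,191),(204,193)]: print("sup",onz(im,*a,.137))
for a in [(220,250),(220,239),(220,262)]: print("dr",onz(im,*a,.092))
E
python3 m1.py; python3 - <<'E'
from h import *
im=get("top","t2",(40,160,260,300),3.6)
im=get("top","t3",(350,80,620,260),2.9)
im=get("side","s3",(220,80,420,280),4)
E
```

```text
[0.5387 0.2294 0.12  ]
[ 0.5525 -0.0802  0.12  ]
[ 0.4019 -0.0854  0.12  ]
[0.3877 0.2233 0.12  ]
centre [0.4702   0.071775 0.12    ] len 0.3094668358645236 w 0.15112316169270676 0.15068974749464545 yaw 2.592894228116492
L [0.4655 0.1723 0.207 ] 0.04280654155616872 121.23921488820876
M [0.46985 0.07335 0.207  ] 0.04405564663014264 117.43750829998001
R [ 0.47235 -0.0278   0.207  ] 0.04048567647946617 110.98670790031306
slot L [0.4671 0.1722 0.12  ]
slot M [0.4702 0.073  0.12  ]
slot R [ 0.4744 -0.0273  0.12  ]
sup [0.5082 0.3797 0.137 ]
sup [0.508  0.4057 0.137 ]
sup [0.5025 0.3477 0.137 ]
dr [0.3432 0.3071 0.092 ]
dr [0.3747 0.3087 0.092 ]
dr [0.3091 0.3053 0.092 ]
```

View pics/t2.png

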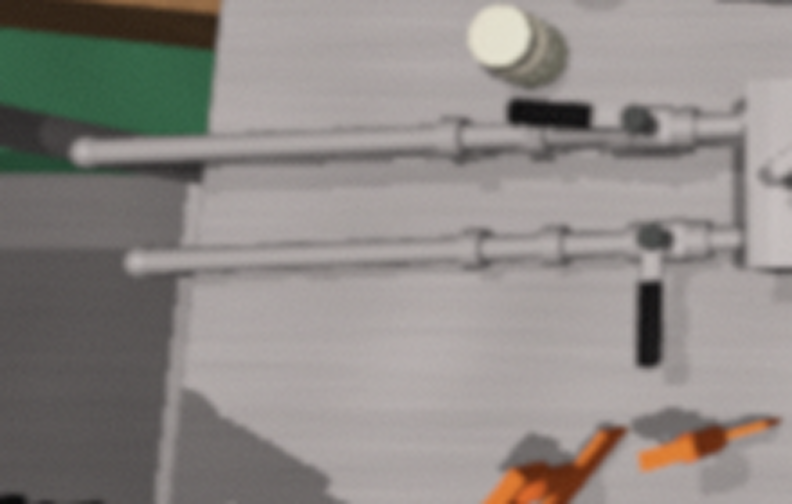

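View pics/t3.png

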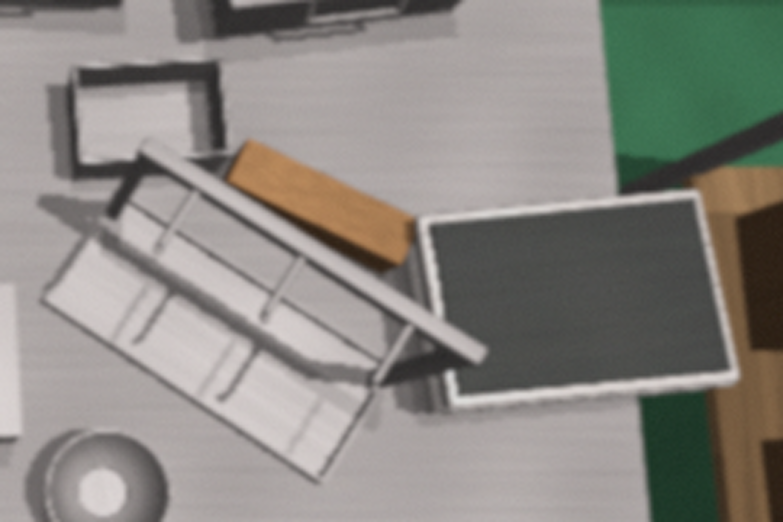

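View pics/s3.png

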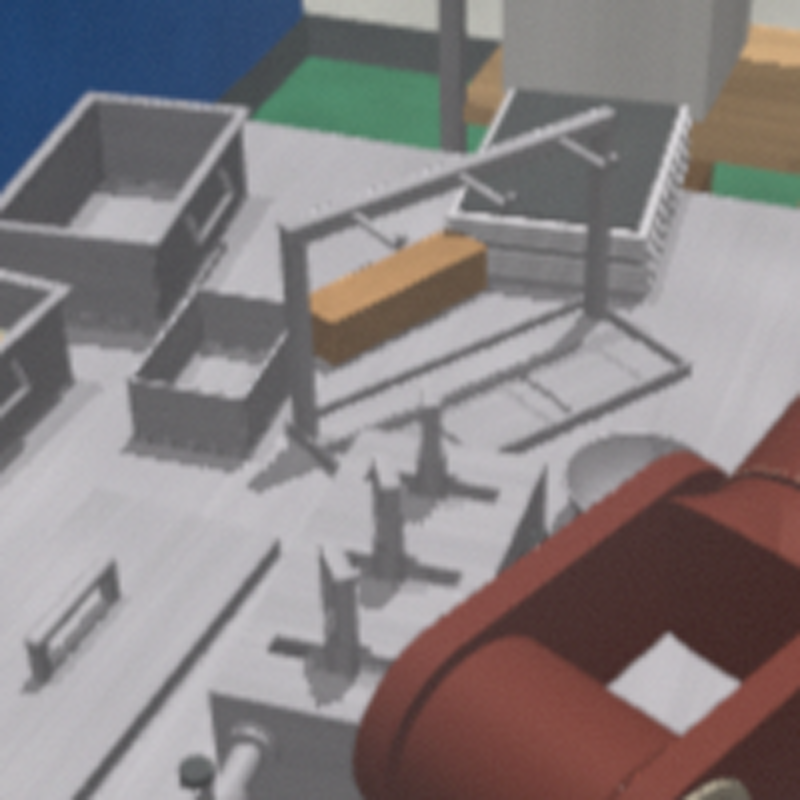

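```bash
python3 - <<'E'
from h import *
im=get("top"); sd=get("side")
t2=lambda x,y,z: onz(im,40+(x+.5)/3.6-.5,160+(y+.5)/3.6-.5,z)
t3=lambda x,y,z: onz(im,350+(x+.5)/2.9-.5,80+(y+.5)/2.9-.5,z)
print("sup sleeve",t2(550,112,.137),t2(512,110,.137),t2(590,115,.137),"axis",t2(640,118,.15))
print("dr sleeve",t2(649,325,.092),t2(650,284,.092),t2(648,365,.092),"axis",t2(655,236,.105))
a,b=t3(145,145,.22),t3(485,353,.22);print("rail",a,b,np.linalg.norm(a-b),np.degrees(np.arctan2(*(a-b)[1::-1])))
for h in [(160,248),(268,318),(377,382)]: print("tip",t3(*h,.225))
for h in [(199,185),(303,255),(415,322)]: print("root",t3(*h,.215))
print("bottle",onz(im,187,127,.19),tri(im,(187,126),sd,(186,265)))
print("jar",onz(im,180,170,.085),tri(im,(180,170),sd,(216,321)))
print("cover",[onz(im,*p,.02) for p in [(243,108),(346,111),(342,165),(238,161)]],"bar",[onz(im,*p,.06) for p in [(272,132),(309,133)]])
E
```

```text
sup sleeve [0.5089 0.3815 0.137 ] [0.5103 0.412  0.137 ] [0.5066 0.3493 0.137 ] axis [0.5023 0.3053 0.15  ]
dr sleeve [0.3434 0.3073 0.092 ] [0.3761 0.3082 0.092 ] [0.3119 0.3065 0.092 ] axis [0.4139 0.3023 0.105 ]
rail [ 0.6604 -0.1923  0.22  ] [ 0.4715 -0.4812  0.22  ] 0.3451759261594007 56.82095399963426
tip [ 0.5635 -0.2021  0.225 ]
tip [ 0.5008 -0.2943  0.225 ]
tip [ 0.4451 -0.3851  0.225 ]
root [ 0.6244 -0.2408  0.215 ]
root [ 0.5597 -0.3307  0.215 ]
root [ 0.4995 -0.4252  0.215 ]
bottle [0.6793 0.3877 0.19  ] (array([0.6851, 0.3923, 0.1779]), np.float64(0.0028))
jar [0.5808 0.4437 0.085 ] (array([0.5842, 0.4484, 0.0753]), np.float64(0.0025))
cover [array([0.8038, 0.2768, 0.02  ]), array([ 0.7924, -0.0602,  0.02  ]), array([ 0.6129, -0.0472,  0.02  ]), array([0.6254, 0.2853, 0.02  ])] bar [array([0.7084, 0.1721, 0.06  ]), array([0.705 , 0.0564, 0.06  ])]
```

```bash
python3 - <<'E'
from h import *
y=np.array([-1,0,0.]);z=np.array([0,0,-1.])
import math
def D(deg):
    a=np.radians(deg);y=np.array([np.cos(a),np.sin(a),0]);x=np.cross(y,z);return R.from_matrix(np.stack([x,y,z],1))
go([.509,.38,.24],Rt=D(176.6))
E
cat >> h.py <<'E'
def D(deg):
    a=np.radians(deg);y=np.array([np.cos(a),np.sin(a),0]);z=np.array([0,0,-1.]);x=np.cross(y,z);return R.from_matrix(np.stack([x,y,z],1))
def yaw():
    P,Q,o=pose(); v=Q.apply([0,1,0]); return np.degrees(np.arctan2(v[1],v[0]))
E
```

```text
t 0.55 shift cm [-36.22 -10.31  -4.14] turn [   0.     0.  -105.1] dist 37.9
```

Call:
play_rows(motion=[[[-1,-36.2,-10.3,-4.1,0,0,-105],[-1,-36.2,-10.3,-4.1,0,0,-105],[-1,-36.2,-10.3,-4.1,0,0,-105],[-1,-36.2,-10.3,-4.1,0,0,-105],[-1,-36.2,-10.3,-4.1,0,0,-105],[-1,-36.2,-10.3,-4.1,0,0,-105],[-1,-36.2,-10.3,-4.1,0,0,-105],[-1,-36.2,-10.3,-4.1,0,0,-105],[-1,-36.2,-10.3,-4.1,0,0,-105],[-1,-36.2,-10.3,-4.1,0,0,-105],[-1,-36.2,-10.3,-4.1,0,0,-105],[-1,-36.2,-10.3,-4.1,0,0,-105]]], newtons=40)

```text
t: 2.05
tool_pos: [0.5088, 0.3802, 0.2396]
tool_rot: [2.15, -2.291, 0.0]
contact_force: [-0.1, 0.1, -0.3]
opening: 0.0853
```

```bash
python3 - <<'E'
from h import *
P,Q,o=pose(); print(o["t"],P,yaw(),o["q"])
im=get("wrist","w1"); im=get("side","s4"); get("top","t4")
E
```

```text
2.05 [0.50884372 0.38021344 0.23961102] 176.3651207065613 [ 5.24637203e-01  5.56762902e-02  1.54178705e+00 -7.75472298e-06
  1.54414160e+00 -2.55351463e+00]
```

View pics/w1.png

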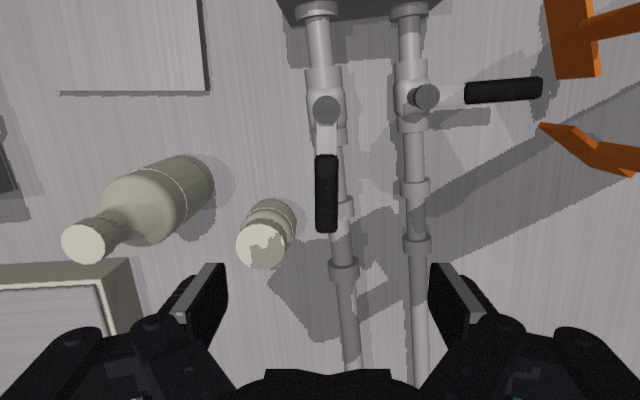

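View pics/s4.png

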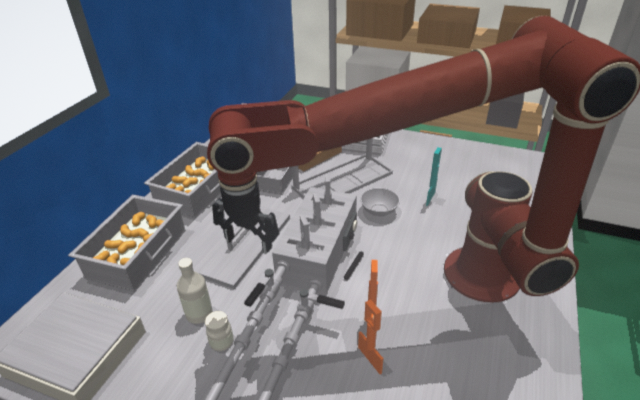

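View pics/t4.png

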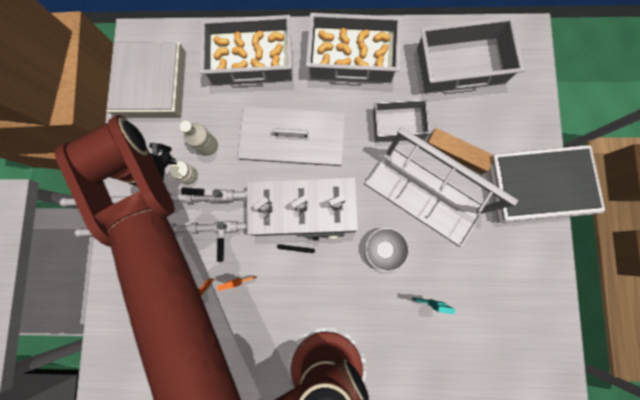

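```bash
python3 - <<'E'
from h import *
im=get("wrist"); sd=get("side"); P,Q,o=pose()
print("sleeve ends",onz(im,326,156,.137),onz(im,326,232,.137),"knob",onz(im,326,106,.15))
print("dr ends",onz(im,466,92,.092),onz(im,542,87,.092),"knob",onz(im,427,96,.105))
print("proj TCP in side",proj(sd,P))
print("proj TCP in wrist",proj(im,P), "grasp", proj(im,P-[0,0,-.019]))
print("tank edge corners", onz(im,283,0,.12))
c=np.array([.470,.072]);r=np.radians(2.6)
E
```

```text
sleeve ends [0.5079 0.3499 0.137 ] [0.5121 0.4162 0.137 ] knob [0.5054 0.3105 0.15  ]
dr ends [0.3797 0.3078 0.092 ] [0.3123 0.3077 0.092 ] knob [0.4181 0.3088 0.105 ]
proj TCP in side (np.float64(250.13238448195727), np.float64(260.40306720685476))
proj TCP in wrist (np.float64(327.23523412431183), np.float64(241.0276011591268)) grasp (np.float64(327.2476292973089), np.float64(256.2578223855314))
tank edge corners [0.5332 0.2317 0.12  ]
```

```bash
python3 - <<'E'
from h import *
go([.510,.384,.115],Rt=D(176.4))
E
```

```text
t 2.3 shift cm [-0.39 -0.09 12.46] turn [0.  0.  0.1] dist 12.5
```

Call:
play_rows(motion=[[[-1,-0.4,-0.1,5,0,0,0],[-1,-0.4,-0.1,9,0,0,0],[-1,-0.4,-0.1,12.4,0,0,0],[-1,-0.4,-0.1,12.4,0,0,0],[1,-0.4,-0.1,12.4,0,0,0],[1,-0.4,-0.1,12.4,0,0,0],[1,-0.4,-0.1,12.4,0,0,0],[1,-0.4,-0.1,12.4,0,0,0],[1,-0.4,-0.1,12.4,0,0,0],[1,-0.4,-0.1,12.4,0,0,0]]], newtons=40)

```text
t: 3.55
tool_pos: [0.5101, 0.3841, 0.1156]
tool_rot: [2.152, -2.289, 0.0]
contact_force: [0.8, 0.4, 0.8]
opening: -0.0002
```

```bash
cat > arc.py <<'E'
from h import *
import sys
def arc(ax,rad,d0,d1,n,z):
    # lever dir angle d0->d1 deg ; keep jaw relative
    P,Q,o=pose()
    for i in range(1,n+1):
        d=np.radians(d0+(d1-d0)*i/n); p=np.array([ax[0]+rad*np.cos(d),ax[1]+rad*np.sin(d),z])
        Rt=R.from_rotvec([0,0,np.radians((d1-d0)*i/n)])*Q
        s=Q.inv().apply(p-P)*100; rv=np.degrees((Q.inv()*Rt).as_rotvec())
        print(s.round(1).tolist(),rv.round(0).tolist())
E
python3 - <<'E'
from arc import *
P,Q,o=pose();print(P,yaw(),o["opening"])
a=np.array([.505,.310]);v=P[:2]-a;print(np.linalg.norm(v),np.degrees(np.arctan2(v[1],v[0])))
arc(a,np.linalg.norm(v),np.degrees(np.arctan2(v[1],v[0])),1.5,10,P[2])
E
```

```text
[0.51007615 0.38413302 0.1155959 ] 176.46622775756975 -0.00015430871628829796
0.07430660632289977 86.08287241675374
[0.1, -1.1, -0.0] [-0.0, -0.0, 8.0]
[0.3, -2.2, -0.0] [-0.0, -0.0, 17.0]
[0.7, -3.2, -0.0] [-0.0, -0.0, 25.0]
[1.3, -4.1, -0.0] [-0.0, -0.0, 34.0]
[2.0, -5.0, -0.0] [-0.0, -0.0, 42.0]
[2.8, -5.7, 0.0] [-0.0, -0.0, 51.0]
[3.7, -6.4, 0.0] [-0.0, -0.0, 59.0]
[4.7, -6.8, 0.0] [-0.0, -0.0, 68.0]
[5.7, -7.2, 0.0] [-0.0, -0.0, 76.0]
[6.8, -7.4, 0.0] [-0.0, -0.0, 85.0]
```

```bash
python3 - <<'E'
from h import *
get("wrist","w2"); get("side","s5",(180,180,380,340),4)
E
```

```text
(no output)
```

View pics/w2.png

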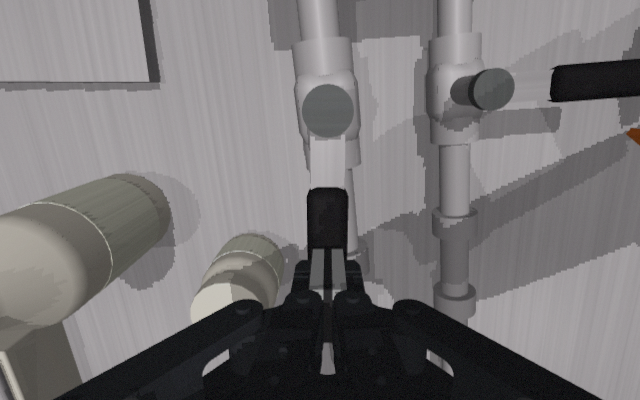

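View pics/s5.png

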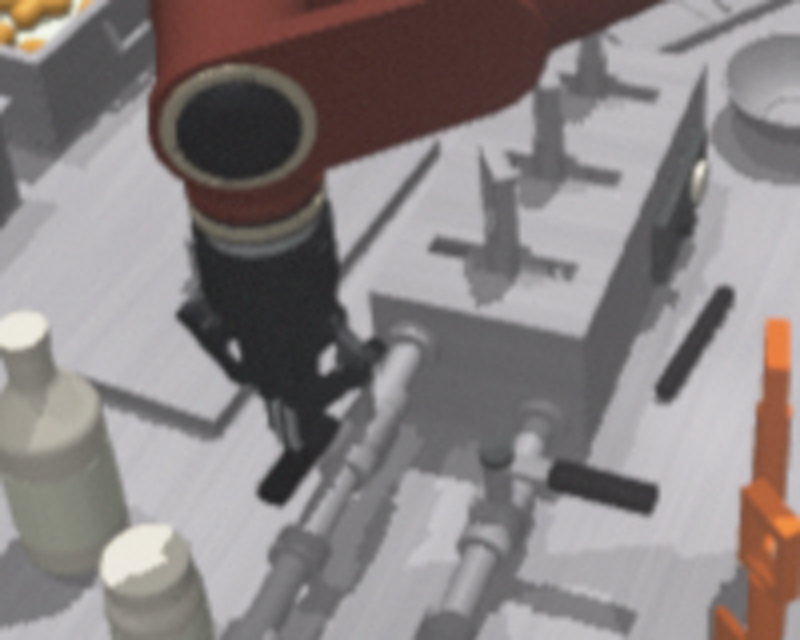

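```bash
python3 - <<'E'
from h import *
sd=get("side"); w=get("wrist"); P,Q,o=pose()
print(P,proj(sd,P),proj(w,P),proj(w,P+[0,0,.019]))
print("lever grip proj side",proj(sd,[.51,.384,.13]),"wrist",proj(w,[.51,.384,.137]),proj(w,[.5075,.349,.137]))
T=w["T"]; print(Q.inv().apply(T[:3,3]-P), (Q.inv()*R.from_matrix(T[:3,:3])).as_matrix().round(3))
print("knob z? ", tri(sd,(180+258/4,180+0),sd,(1,1)) if 0 else "")
get("wrist","w3",(250,180,410,320),5)
E
```

```text
[0.51003594 0.38413162 0.11552103] (np.float64(254.78220461006077), np.float64(298.3306680892138)) (np.float64(327.2570840281453), np.float64(241.06772619877654)) (np.float64(327.27733845280943), np.float64(256.29841518977406))
lever grip proj side (np.float64(254.16911216904185), np.float64(294.24736174334896)) wrist (np.float64(327.336417436684), np.float64(258.2800921735329)) (np.float64(328.0399760022804), np.float64(189.57680064444554))
[ 7.64552672e-02 -3.87440204e-05 -1.75726369e-01] [[-0.     0.956  0.293]
 [ 1.     0.001 -0.001]
 [-0.001  0.293 -0.956]]
knob z?
```

View pics/w3.png

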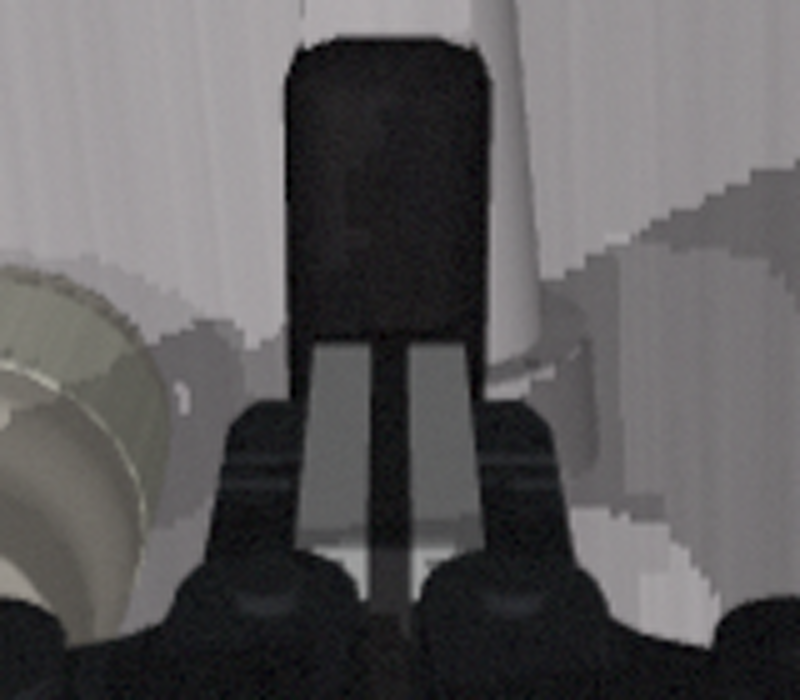

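```bash
python3 - <<'E'
from h import *
w=get("wrist"); P,Q,o=pose(); sd=get("side")
for p in [(.51,.373,.137),(.51,.373,.1155),(.51,.384,.1155)]: print(proj(w,p))
import copy
w1={"mtx":w["mtx"],"T":np.array(w["T"]).copy()}
# pose of w1
R1=D(176.365); P1=np.array([.50884,.38021,.23961]); rel=Q.inv().apply(w["T"][:3,3]-P); w1["T"][:3,3]=P1+R1.apply(rel); w1["T"][:3,:3]=(R1*Q.inv()*R.from_matrix(w["T"][:3,:3])).as_matrix()
print("near end top edge",tri(w1,(326,156),w,(327.5,187.5)))
print("knob top", tri(w1,(326,108),w,(327.5,110)))
print("drain near end", tri(w1,(466,92),w,(551,83)), "knob",tri(w1,(427,96),w,(492,88)))
print("sleeve far end side vs w1",tri(w1,(326,232),sd,(180+270/4,180+495/4)))
E
```

```text
(np.float64(325.9591294176796), np.float64(237.66187886246735))
(np.float64(326.0818130108277), np.float64(222.17593672797452))
(np.float64(327.334427335286), np.float64(240.79929757717701))
near end top edge (array([0.5081, 0.3532, 0.1169]), np.float64(0.0001))
knob top (array([0.5051, 0.3092, 0.2474]), np.float64(0.0007))
drain near end (array([0.3749, 0.3082, 0.0797]), np.float64(0.0003)) knob (array([0.4142, 0.309 , 0.0913]), np.float64(0.0002))
sleeve far end side vs w1 (array([0.5112, 0.4174, 0.1327]), np.float64(0.0024))
```

Call:
play_rows(motion=[[[1,0,0,-3,0,0,0],[1,0,0,-3,0,0,0]]])

```text
t: 4.15
tool_pos: [0.5118, 0.3852, 0.1486]
tool_rot: [-2.148, 2.285, -0.002]
contact_force: [0.6, 0.1, 1.6]
opening: 0.0004
```

```bash
python3 - <<'E'
from h import *
get("wrist","w4",(250,180,410,320),5)
P,Q,o=pose(); print(P,o["opening"])
E
```

```text
[0.51093577 0.38462558 0.14682145] 0.0002471806028565935
```

View pics/w4.png

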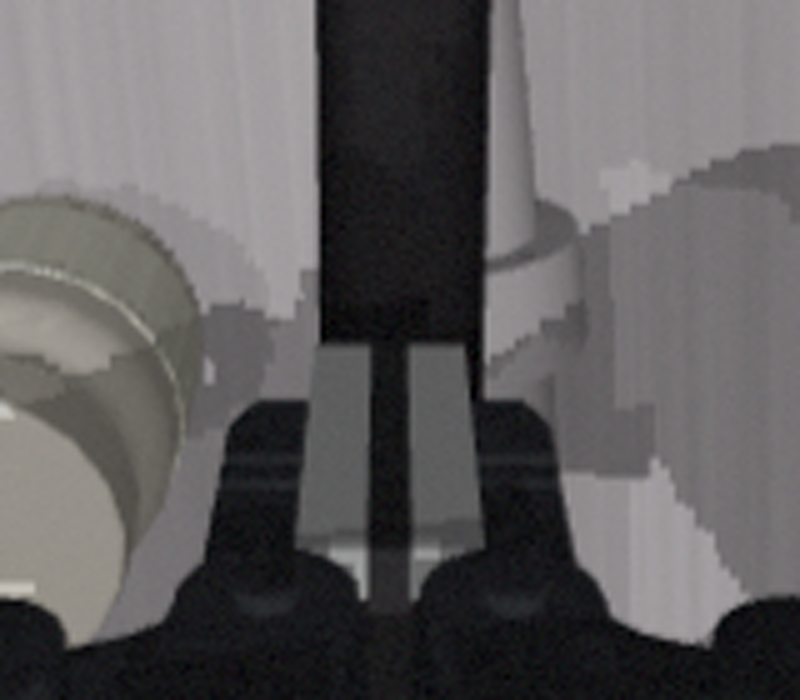

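```bash
python3 - <<'E'
from h import *
sd=get("side","s6",(210,220,310,320),7.5)
P,Q,o=pose(); u,v=proj(sd,P); print(u,v,(u-210)*7.5,(v-220)*7.5)
E
```

```text
253.35553961709746 289.89459659571554 325.16654712823095 524.2094744678666
```

View pics/s6.png

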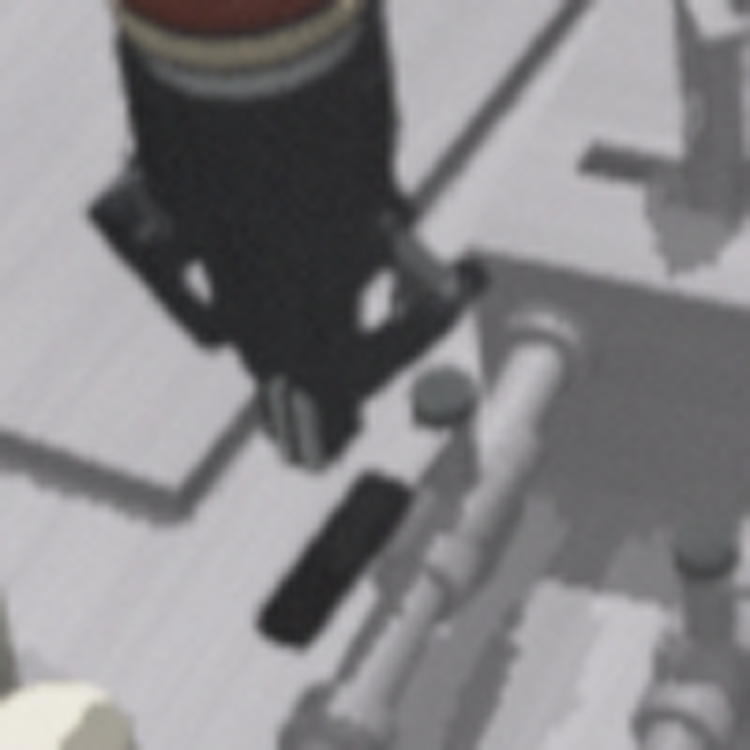

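```bash
python3 - <<'E'
from h import *
sd=get("side");w=get("wrist")
P,Q,o=pose()
for dz in (0,.01,.02,.03,.036):
    a=proj(sd,P+[0,.011,dz]); b=proj(w,P+[0,-.011,dz]); print(dz,[(a[0]-210)*7.5,(a[1]-220)*7.5],[(b[0]-250)*5,(b[1]-180)*5])
print(P,o["tool_rot"],o["contact_force"])
E
```

```text
0 [np.float64(312.28595307727625), np.float64(551.9436180593722)] [np.float64(382.2592099379159), np.float64(209.18923757888507)]
0.01 [np.float64(308.70804769266266), np.float64(530.3494618099578)] [np.float64(382.1798392501739), np.float64(242.75253877165454)]
0.02 [np.float64(305.0903030087768), np.float64(508.5148587178053)] [np.float64(382.09145845098334), np.float64(280.1259251853735)]
0.03 [np.float64(301.4320498957164), np.float64(486.4357703039384)] [np.float64(381.9924409840826), np.float64(321.997214945911)]
0.036 [np.float64(299.21736999465725), np.float64(473.0692503194888)] [np.float64(381.927096182753), np.float64(349.62942163085415)]
[0.50940712 0.38374009 0.14409521] [ 2.15043473e+00 -2.28738867e+00 -7.42200421e-04] [ 0.08083247 -0.185613    0.01412489]
```

Call:
play_rows(motion=[[[-1,0,0,0,0,0,0],[-1,0,0,0,0,0,0],[-1,0,0,0,0,0,0],[-1,0,0,0,0,0,0],[-1,0,0,0,0,0,0],[-1,0,0,3,0,0,0],[-1,0,0,6.5,0,0,0],[-1,0,0,6.5,0,0,0],[1,0,0,6.5,0,0,0],[1,0,0,6.5,0,0,0],[1,0,0,6.5,0,0,0],[1,0,0,6.5,0,0,0],[1,0,0,6.5,0,0,0]]], newtons=40)

```text
t: 5.98
tool_pos: [0.51, 0.384, 0.0804]
tool_rot: [2.152, -2.289, 0.0]
contact_force: [-0.7, 0.2, 6.0]
opening: 0.0193
```

```bash
python3 - <<'E'
from arc import *
P,Q,o=pose();print(P,yaw(),o["opening"],o["contact_force"])
a=np.array([.505,.310]);v=P[:2]-a;print(np.linalg.norm(v),np.degrees(np.arctan2(v[1],v[0])))
arc(a,np.linalg.norm(v),np.degrees(np.arctan2(v[1],v[0])),1.5,10,P[2])
get("wrist","w5")
E
```

```text
[0.51001259 0.38403847 0.08036908] 176.47017790042446 0.01932497138543579 [-0.6704506   0.1831975   6.00674689]
0.07420795905048509 86.1268405623798
[0.1, -1.1, -0.0] [-0.0, -0.0, 8.0]
[0.3, -2.2, -0.0] [-0.0, -0.0, 17.0]
[0.7, -3.2, -0.0] [-0.0, -0.0, 25.0]
[1.3, -4.1, -0.0] [-0.0, -0.0, 34.0]
[2.0, -5.0, -0.0] [-0.0, -0.0, 42.0]
[2.8, -5.7, -0.0] [-0.0, -0.0, 51.0]
[3.7, -6.4, 0.0] [-0.0, -0.0, 59.0]
[4.6, -6.8, 0.0] [-0.0, -0.0, 68.0]
[5.7, -7.2, 0.0] [-0.0, -0.0, 76.0]
[6.8, -7.3, 0.0] [-0.0, -0.0, 85.0]
```

View pics/w5.png

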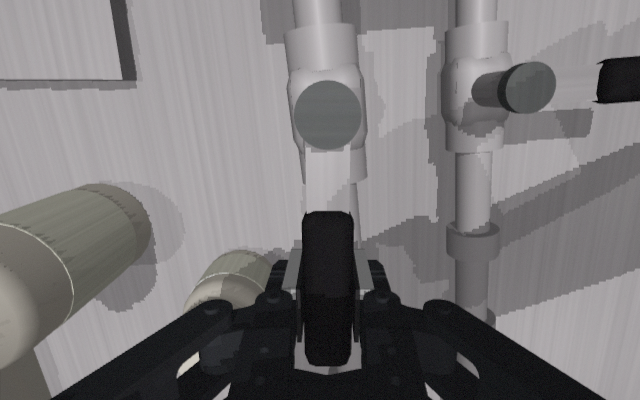

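Call:
play_rows(motion=[[[1,0.1,-1.1,0,0,0,8],[1,0.3,-2.2,0,0,0,17],[1,0.7,-3.2,0,0,0,25],[1,1.3,-4.1,0,0,0,34],[1,2.0,-5.0,0,0,0,42],[1,2.8,-5.7,0,0,0,51],[1,3.7,-6.4,0,0,0,59],[1,4.6,-6.8,0,0,0,68],[1,5.7,-7.2,0,0,0,76],[1,6.8,-7.3,0,0,0,85],[1,6.8,-7.3,0,0,0,85],[1,6.8,-7.3,0,0,0,85]]], newtons=60)

```text
t: 7.52
tool_pos: [0.5745, 0.3183, 0.0804]
tool_rot: [0.046, -3.134, -0.017]
contact_force: [-10.5, 18.8, 3.4]
opening: 0.0193
```

```bash
python3 - <<'E'
from arc import *
P,Q,o=pose();print(P,yaw(),o["opening"],o["contact_force"],o["wrist_torque"])
get("wrist","w6")
E
```

```text
[0.57452903 0.31830641 0.08043262] 91.693628142855 0.019318197818252492 [-10.51730859  18.8238598    3.42809728] [2.4736869  1.56892172 0.62496394]
```

View pics/w6.png

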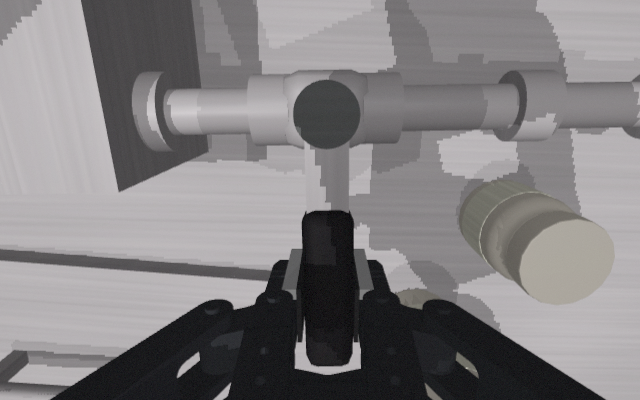

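Call:
play_rows(motion=[[[-1,0,0,0,0,0,0],[-1,0,0,0,0,0,0],[-1,0,0,0,0,0,0],[-1,0,0,0,0,0,0],[-1,0,0,-5,0,0,0],[-1,0,0,-11,0,0,0],[-1,0,0,-17,0,0,0],[-1,0,0,-20,0,0,0],[-1,0,0,-20,0,0,0]]])

```text
t: 8.7
tool_pos: [0.5777, 0.3164, 0.2848]
tool_rot: [-0.046, 3.141, 0.02]
contact_force: [-0.1, -0.3, -1.1]
opening: 0.0855
```

```bash
python3 - <<'E'
from h import *
im=get("wrist","w7")
go([.467,.172,.28],Rt=D(-59)); go([.467,.172,.28],Rt=D(-45))
e=[onz(im,u,v,.137) for u,v in [(326,190),(326,260)]];print(e)
E
```

```text
t 8.75 shift cm [ 11.37 -14.08   0.04] turn [-1.000e-01 -9.000e-01  1.507e+02] dist 18.1
t 8.75 shift cm [ 11.37 -14.08   0.04] turn [  0.   -0.9 136.7] dist 18.1
[array([0.5895, 0.3157, 0.137 ]), array([0.6646, 0.3178, 0.137 ])]
```

View pics/w7.png

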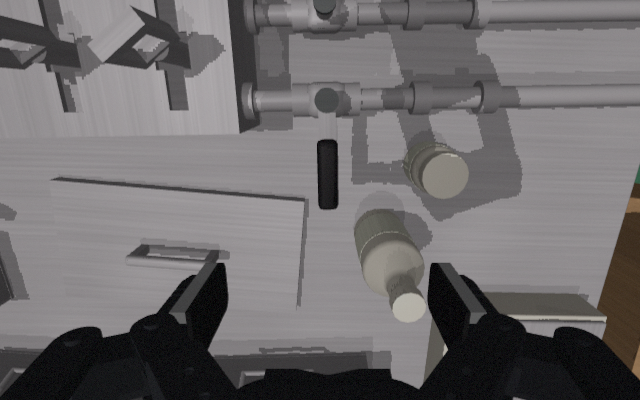

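Call:
play_rows(motion=[[[-1,11.4,-14.1,0,0,-0.9,150],[-1,11.4,-14.1,0,0,-0.9,150],[-1,11.4,-14.1,0,0,-0.9,150],[-1,11.4,-14.1,0,0,-0.9,150],[-1,11.4,-14.1,0,0,-0.9,150],[-1,11.4,-14.1,0,0,-0.9,150],[-1,11.4,-14.1,0,0,-0.9,150],[-1,11.4,-14.1,0,0,-0.9,150],[-1,11.4,-14.1,0,0,-0.9,150],[-1,11.4,-14.1,0,0,-0.9,150],[-1,11.4,-14.1,0,0,-0.9,150],[-1,11.4,-14.1,0,0,-0.9,150],[-1,11.4,-14.1,0,0,-0.9,150],[-1,11.4,-14.1,0,0,-0.9,150],[-1,11.4,-14.1,0,0,-0.9,150],[-1,11.4,-14.1,0,0,-0.9,150]]])

```text
t: 10.75
tool_pos: [0.4662, 0.1716, 0.2788]
tool_rot: [-3.021, -0.861, 0.006]
contact_force: [-0.3, 0.5, 0.4]
opening: 0.0853
```

```bash
python3 - <<'E'
from h import *
im=get("wrist","w8"); P,Q,o=pose(); print(P,yaw(),o["t"],o["q"][5])
E
```

```text
[0.46632137 0.17165234 0.2792432 ] -58.22558689209173 10.8 1.21889714574141
```

View pics/w8.png

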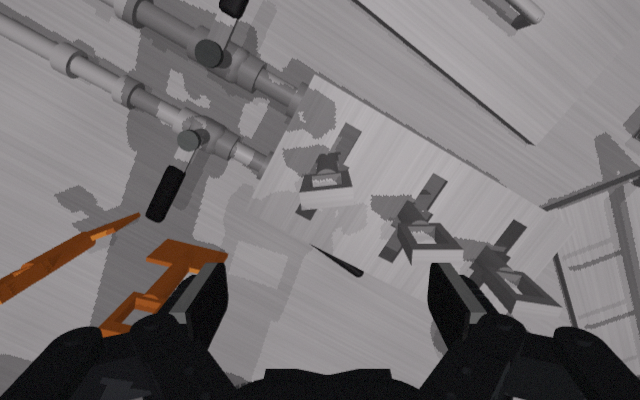

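```bash
python3 - <<'E'
from h import *
im=get("wrist","w9",(290,140,390,215),7.5)
im=get("wrist","w9b",(380,180,580,320),3.9)
E
```

```text
(no output)
```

View pics/w9.png

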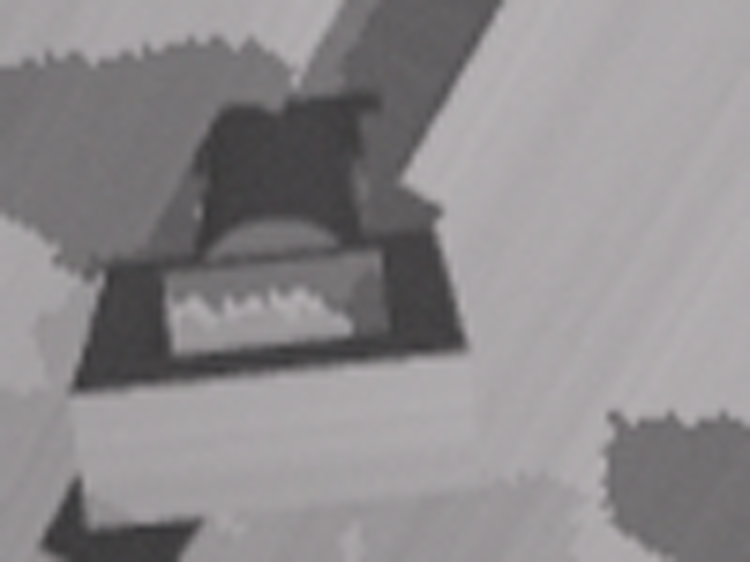

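View pics/w9b.png

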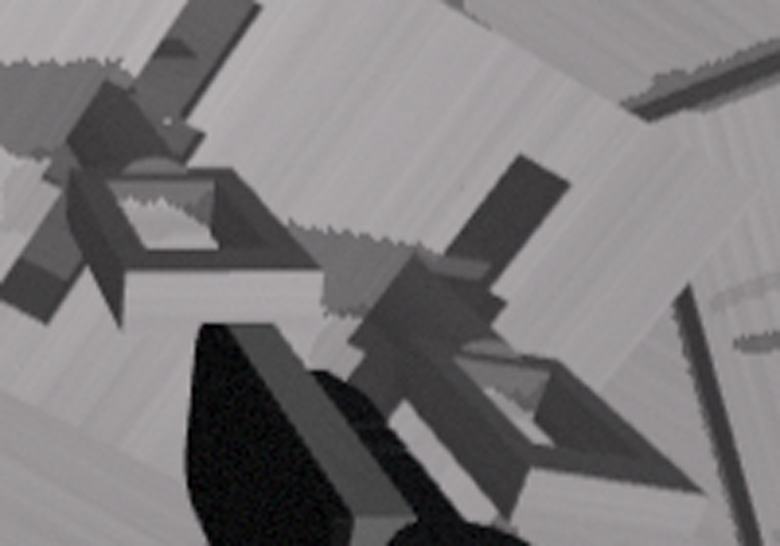

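```bash
python3 - <<'E'
from h import *
im=get("wrist")
f=lambda x,y,z,s,a,b: onz(im,a+(x+.5)/s-.5,b+(y+.5)/s-.5,z)
def rect(pts,s,a,b):
    c=[f(x,y,.207,s,a,b) for x,y in pts]; e=(c[1]-c[0]+c[2]-c[3])/2
    print(np.mean(c,0),np.linalg.norm(c[1]-c[0]),np.linalg.norm(c[2]-c[1]),np.degrees(np.arctan2(e[1],e[0])))
rect([(72,392),(466,350),(478,478),(90,525)],7.5,290,140)
rect([(122,270),(325,268),(325,312),(122,326)],3.9,380,180)
e=f(529,468,.207,3.9,380,180)-f(706,494,.207,3.9,380,180);print("R",f(529,468,.207,3.9,380,180),f(706,494,.207,3.9,380,180),np.linalg.norm(e),np.degrees(np.arctan2(e[1],e[0])))
# slot L ends
P,Q,o=pose()
go([.4675,.1725,.12],Rt=D(-53))
E
```

```text
[0.467375 0.171825 0.207   ] 0.03952935617993288 0.013462912017836259 -51.46457552024385
[0.4732 0.0723 0.207 ] 0.041001951173084444 0.009963934965664941 -55.69221215528403
R [ 0.4748 -0.0074  0.207 ] [ 0.4898 -0.0438  0.207 ] 0.039369531366273594 112.39596698842129
t 10.95 shift cm [ 0.14  0.   16.01] turn [-0.1  0.1 -5.3] dist 16.0
```

Call:
play_rows(motion=[[[-1,0.1,0,5,0,0,-7],[-1,0.1,0,10,0,0,-7],[-1,0.1,0,15.4,0,0,-7],[-1,0.1,0,15.4,0,0,-7],[-1,0.1,0,15.4,0,0,-7],[1,0.1,0,15.4,0,0,-7],[1,0.1,0,15.4,0,0,-7],[1,0.1,0,15.4,0,0,-7],[1,0.1,0,15.4,0,0,-7],[1,0.1,0,15.4,0,0,-7]]], newtons=80)

```text
t: 12.2
tool_pos: [0.4683, 0.1727, 0.128]
tool_rot: [-2.964, -1.041, -0.002]
contact_force: [0.4, 0.9, 6.6]
opening: 0.039
```

```bash
python3 - <<'E'
from h import *
im=get("wrist","w10"); P,Q,o=pose(); print(P,yaw(),o["t"],o["opening"],o["contact_force"],o["wrist_torque"])
go(P,Rt=D(2.6))
E
```

```text
[0.46830553 0.17267292 0.12798734] -51.277749549685666 12.25 0.03901570198896075 [ 0.18453563 -0.10950991  5.26105133] [ 0.10453894  0.14369711 -0.048954  ]
t 12.25 shift cm [0. 0. 0.] turn [  0.   -0.1 -53.9] dist 0.0
```

View pics/w10.png

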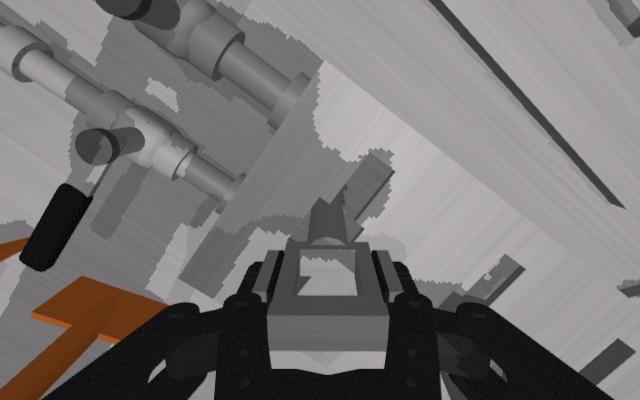

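Call:
play_rows(motion=[[[1,0,0,0,0,0,-10],[1,0,0,0,0,0,-20],[1,0,0,0,0,0,-30],[1,0,0,0,0,0,-40],[1,0,0,0,0,0,-50],[1,0,0,0,0,0,-54],[1,0,0,0,0,0,-54],[1,0,0,-1.5,0,0,-54],[1,0,0,-3,0,0,-54],[1,0,0,-3,0,0,-54]]])

```text
t: 13.5
tool_pos: [0.4696, 0.1731, 0.1604]
tool_rot: [2.167, 2.272, 0.008]
contact_force: [0.3, -0.2, -2.3]
opening: 0.0392
```

```bash
python3 - <<'E'
from h import *
im=get("wrist","w11"); P,Q,o=pose(); print(P,yaw(),o["t"],o["opening"],o["contact_force"],o["wrist_torque"])
get("side","s11",(200,150,400,310),4)
E
```

```text
[0.46898725 0.17293824 0.15927375] 2.7163985222309472 13.55 0.03906228480249298 [-0.75786476  0.32456454 -2.67042704] [-0.00776201  0.01878946 -0.01720585]
```

View pics/w11.png

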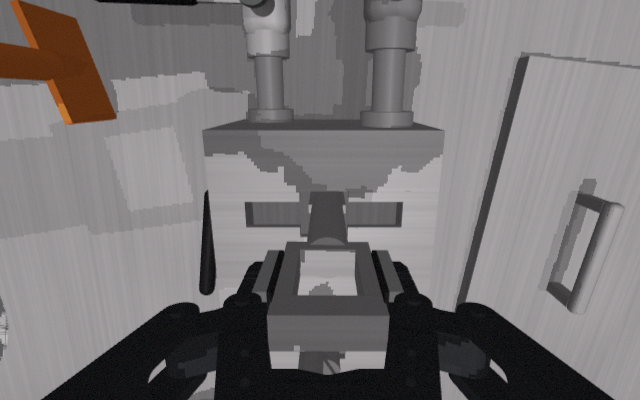

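View pics/s11.png

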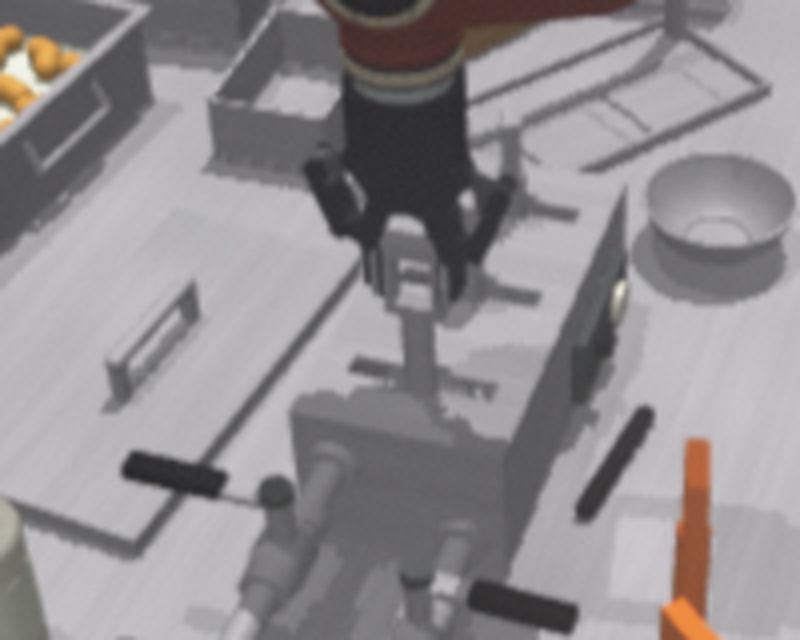

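Call:
play_rows(motion=[[[1,0,0,-1,0,0,0],[1,0,0,-2.5,0,0,0],[1,0,0,-4,0,0,0],[1,0,0,-6,0,0,0],[1,0,0,-8,0,0,0],[1,0,0,-10,0,0,0],[1,0,0,-12.5,0,0,0],[1,0,0,-12.5,0,0,0]]])

```text
t: 14.6
tool_pos: [0.4696, 0.1729, 0.2867]
tool_rot: [2.166, 2.271, 0.01]
contact_force: [-0.2, -0.3, -2.0]
opening: 0.039
```

```bash
python3 - <<'E'
from h import *
im=get("wrist"); P,Q,o=pose(); print(P,yaw(),o["t"],o["opening"],o["contact_force"],o["wrist_torque"])
get("side","s12",(200,100,400,300),4)
E
```

```text
[0.46877086 0.17276231 0.28469733] 2.7159241714123477 14.65 0.03876038186696573 [ 0.47944752  0.46903249 -3.98384101] [-0.04460893  0.05632902 -0.02810052]
```

View pics/s12.png

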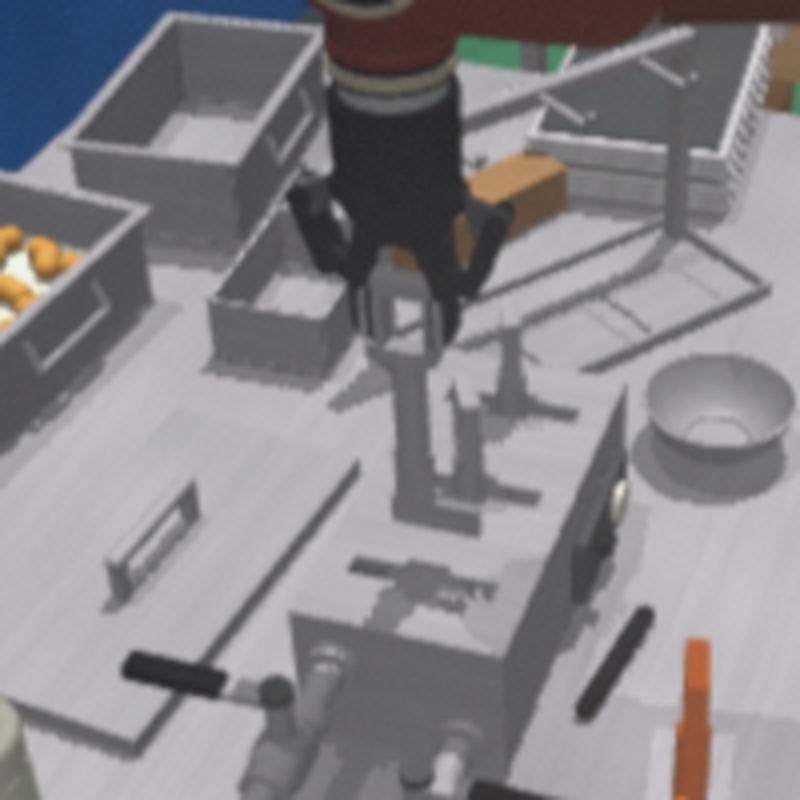

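```bash
python3 - <<'E'
from h import *
im=get("top"); 
P,Q,o=pose()
go([P[0],P[1],.36]); go([.429,-.246,.36],Rt=D(56.8))
print("bowl", onz(im,385,249,.05), onz(im,408,249,.05))
E
```

```text
t 14.75 shift cm [ 0.01  0.   -7.77] turn [0. 0. 0.] dist 7.8
t 14.75 shift cm [-41.62  -5.85  -7.8 ] turn [  0.   -0.  -54.1] dist 42.7
bowl [ 0.3509 -0.1732  0.05  ] [ 0.3516 -0.2407  0.05  ]
```

Call:
play_rows(motion=[[[1,0,0,-4,0,0,0],[1,0,0,-7.8,0,0,0],[1,-4,-0.6,-7.8,0,0,-5],[1,-8,-1.1,-7.8,0,0,-10],[1,-12,-1.7,-7.8,0,0,-16],[1,-16,-2.2,-7.8,0,0,-22],[1,-20,-2.8,-7.8,0,0,-28],[1,-24,-3.4,-7.8,0,0,-34],[1,-28,-3.9,-7.8,0,0,-39],[1,-32,-4.5,-7.8,0,0,-45],[1,-36,-5.1,-7.8,0,0,-50],[1,-40,-5.6,-7.8,0,0,-54],[1,-41.6,-5.9,-7.8,0,0,-54],[1,-41.6,-5.9,-7.8,0,0,-54]]])

```text
t: 16.5
tool_pos: [0.4282, -0.246, 0.3587]
tool_rot: [-0.902, -3.007, -0.004]
contact_force: [-0.0, 0.7, -2.3]
opening: 0.0391
```

```bash
python3 - <<'E'
from h import *
im=get("wrist","w13"); P,Q,o=pose(); print(P,yaw(),o["t"],o["opening"],o["contact_force"])
get("side","s13",(200,60,420,280),3.6)
E
```

```text
[ 0.42841635 -0.2452635   0.35914512] 56.677905441320966 16.55 0.038988312243569065 [-2.19424893e-01  4.44311387e-04 -2.59355429e+00]
```

View pics/w13.png

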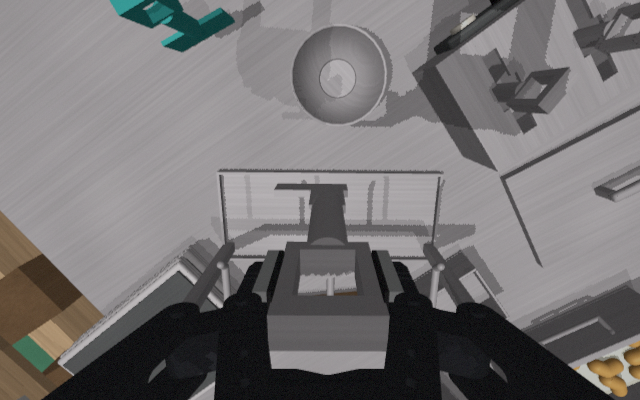

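View pics/s13.png

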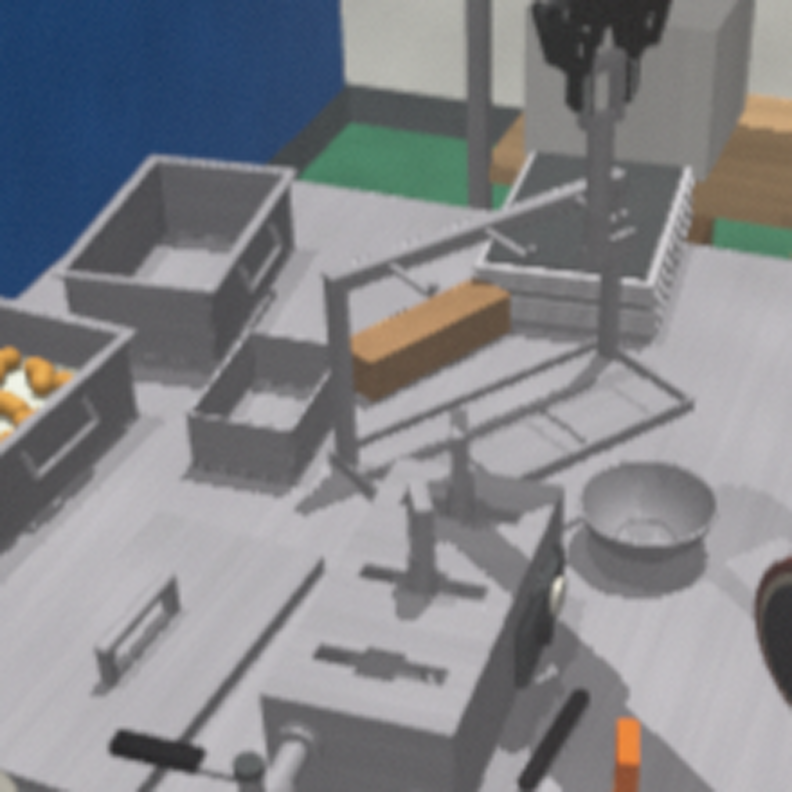

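```bash
python3 - <<'E'
from h import *
im=get("wrist","w14",(200,225,470,300),2.9); 
for u in [(224,266),(438,267),(331,278)]: print(onz(im,*u,.227))
E
```

```text
[ 0.4438 -0.3793  0.227 ]
[ 0.5615 -0.2021  0.227 ]
[ 0.5133 -0.2978  0.227 ]
```

View pics/w14.png

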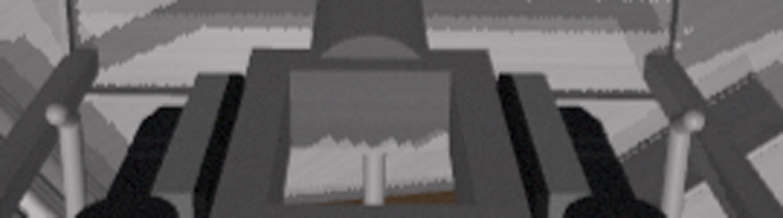

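```bash
python3 - <<'E'
from h import *
for p in ([.422,-.370,.359],[.422,-.37,.169],[.469,-.401,.169],[.469,-.401,.146]): go(p,Rt=D(56.6))
E
```

```text
t 16.65 shift cm [ -6.3  -10.85   0.06] turn [ 0.1 -0.   0.2] dist 12.5
t 16.65 shift cm [ -6.32 -10.87  19.06] turn [ 0.1 -0.   0.2] dist 22.8
t 16.65 shift cm [-11.95 -10.89  19.05] turn [ 0.1 -0.   0.2] dist 25.0
t 16.65 shift cm [-11.95 -10.89  21.35] turn [ 0.1 -0.   0.2] dist 26.8
```

Call:
play_rows(motion=[[[1,-3,-5,0,0,0,0],[1,-6.3,-10.9,0,0,0,0],[1,-6.3,-10.9,4,0,0,0],[1,-6.3,-10.9,9,0,0,0],[1,-6.3,-10.9,14,0,0,0],[1,-6.3,-10.9,19,0,0,0],[1,-6.3,-10.9,19,0,0,0],[1,-6.3,-10.9,19,0,0,0]]])

```text
t: 17.65
tool_pos: [0.423, -0.3705, 0.1722]
tool_rot: [0.896, 3.008, -0.0]
contact_force: [-0.2, -0.2, -1.6]
opening: 0.0389
```

```bash
python3 - <<'E'
from h import *
im=get("wrist","w15"); P,Q,o=pose(); print(P,yaw(),o["t"],o["opening"],o["contact_force"])
print(proj(im,[.443,-.384,.223]))
go([.469,-.401,.169],Rt=D(56.6))
get("side","s15",(330,80,450,200),6)
E
```

```text
[ 0.42333778 -0.37119608  0.17323362] 56.82026900263174 17.7 0.03902550633331896 [-0.39517563  0.02838294 -1.6826858 ]
(np.float64(330.05519640464934), np.float64(335.3551573257216))
t 17.7 shift cm [-5.45  0.    0.45] turn [-0.   0.3  0.2] dist 5.5
```

View pics/w15.png

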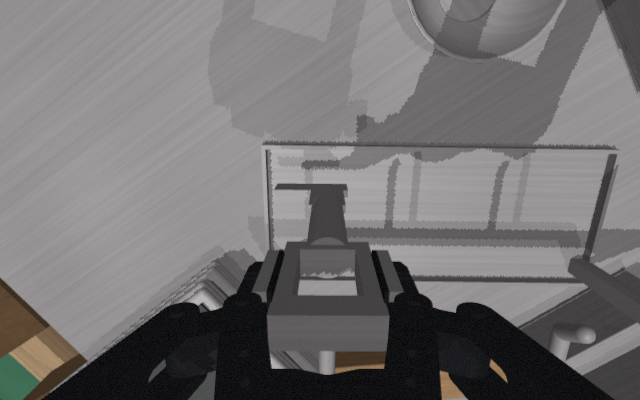

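View pics/s15.png

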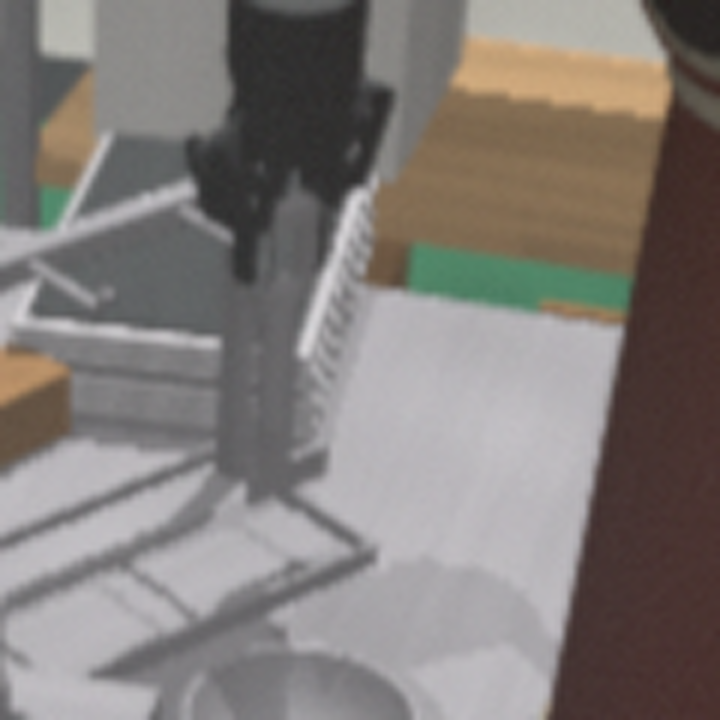

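Call:
play_rows(motion=[[[1,-1,0,0,0,0,0],[1,-2.2,0,0,0,0,0],[1,-3.4,0,0,0,0,0],[1,-4.6,0,0,0,0,0],[1,-5.4,0,0,0,0,0],[1,-5.4,0,0,0,0,0]]])

```text
t: 18.5
tool_pos: [0.4689, -0.4012, 0.1734]
tool_rot: [0.896, 3.007, -0.002]
contact_force: [0.5, 0.2, -2.6]
opening: 0.0386
```

```bash
python3 - <<'E'
from h import *
im=get("wrist","w16"); P,Q,o=pose(); print(P,yaw(),o["t"],o["opening"],o["contact_force"])
go([.469,-.401,.146],Rt=D(56.6))
get("side","s16",(330,80,450,200),6)
E
```

```text
[ 0.46857625 -0.40098532  0.17346685] 56.81109741281706 18.55 0.03909322666603921 [ 1.09390795  0.27850998 -2.7110683 ]
t 18.55 shift cm [-0.02  0.02  2.75] turn [-0.   0.2  0.2] dist 2.7
```

View pics/w16.png

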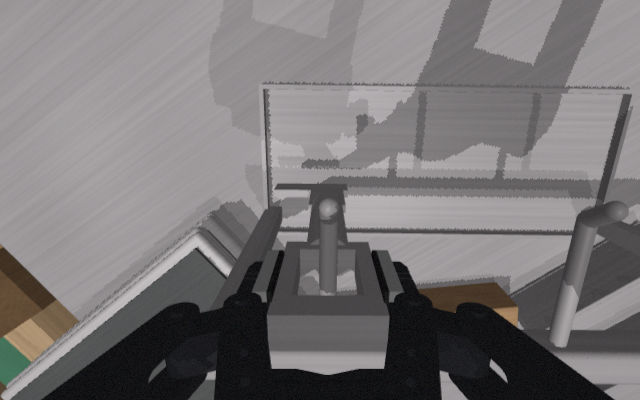

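View pics/s16.png

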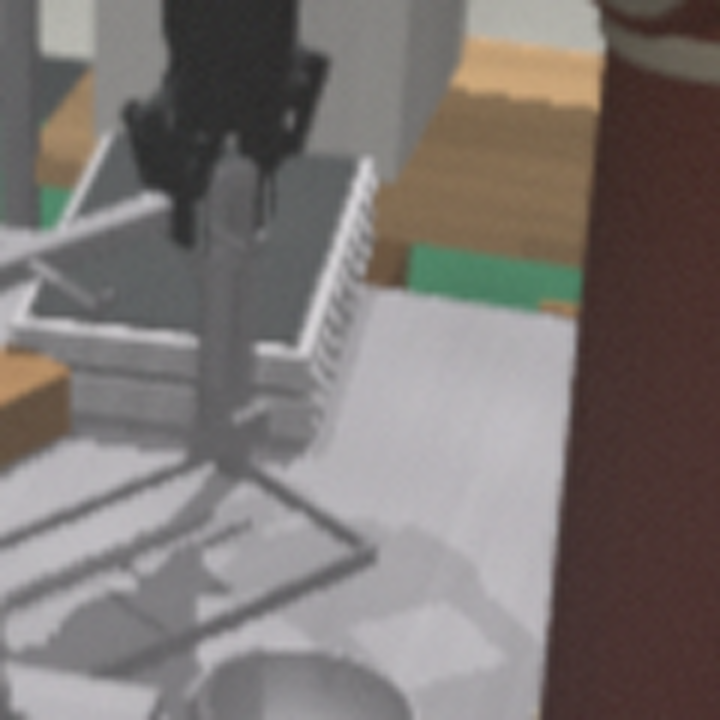

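Call:
play_rows(motion=[[[1,0,0,1,0,0,0],[1,0,0,2,0,0,0],[1,0,0,2.5,0,0,0],[1,0,0,2.7,0,0,0],[1,0,0,2.7,0,0,0]]])

```text
t: 19.23
tool_pos: [0.4684, -0.4009, 0.1479]
tool_rot: [0.896, 3.007, -0.002]
contact_force: [-2.8, 3.3, 5.0]
opening: 0.039
```

Call:
play_rows(motion=[[[0.2,0,0,0,0,0,0],[-0.2,0,0,0,0,0,0],[-0.5,0,0,0,0,0,0],[-0.5,0,0,0,0,0,0],[-0.5,0,0,-2,0,0,0],[-0.5,0,0,-5,0,0,0],[-0.5,0,0,-10,0,0,0],[-0.5,0,0,-15,0,0,0],[-1,0,0,-19,0,0,0],[-1,0,0,-19,0,0,0]]])

```text
t: 20.48
tool_pos: [0.4691, -0.4018, 0.3454]
tool_rot: [0.893, 2.998, -0.011]
contact_force: [-0.4, 0.5, -0.8]
opening: 0.0855
```

```bash
python3 - <<'E'
from h import *
im=get("wrist","w17"); P,Q,o=pose(); print(P,yaw(),o["t"],o["opening"],o["contact_force"])
get("side","s17",(200,60,420,280),3.6)
EOF=0
go([.471,.0725,.30],Rt=D(-58))
E
```

```text
[ 0.46846331 -0.4011046   0.34205888] 56.8130411362856 20.525 0.08567288236302059 [-1.06553024 -0.27340342 -0.20509226]
t 20.57 shift cm [25.66 39.76  3.74] turn [  0.3   0.3 114.8] dist 47.5
```

View pics/w17.png

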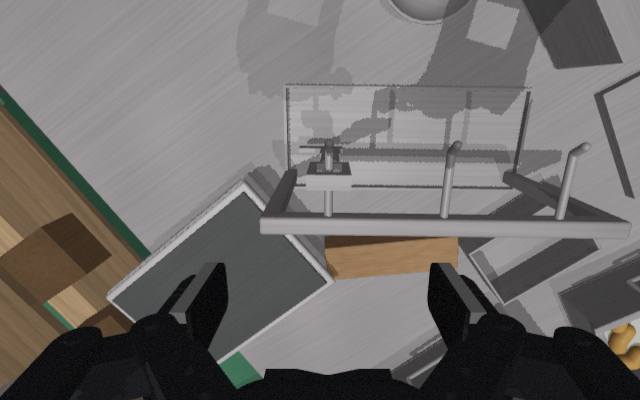

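View pics/s17.png

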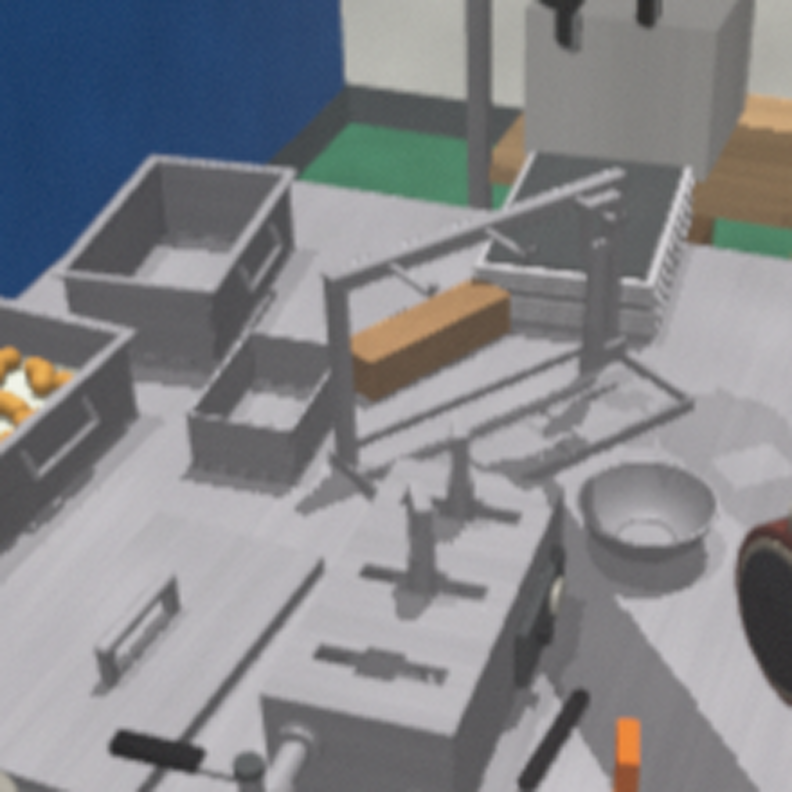

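```bash
python3 - <<'E'
from h import *
im=get("wrist")
for u in [(330,145),(455,145),(586,149)]: print(onz(im,*u,.223))
for u in [(328,216),(445,216),(560,218)]: print(onz(im,*u,.211))
go([.471,.0725,.29],Rt=D(-58))
E
```

```text
[ 0.4395 -0.3812  0.223 ]
[ 0.4973 -0.293   0.223 ]
[ 0.561  -0.2017  0.223 ]
[ 0.4955 -0.4198  0.211 ]
[ 0.5554 -0.3281  0.211 ]
[ 0.6162 -0.2388  0.211 ]
t 20.62 shift cm [25.61 39.74  4.66] turn [2.000e-01 1.000e-01 1.148e+02] dist 47.5
```

Call:
play_rows(motion=[[[-1,25.7,39.8,3.7,0,0,114],[-1,25.7,39.8,3.7,0,0,114],[-1,25.7,39.8,3.7,0,0,114],[-1,25.7,39.8,3.7,0,0,114],[-1,25.7,39.8,3.7,0,0,114],[-1,25.7,39.8,3.7,0,0,114],[-1,25.7,39.8,3.7,0,0,114],[-1,25.7,39.8,3.7,0,0,114],[-1,25.7,39.8,3.7,0,0,114],[-1,25.7,39.8,3.7,0,0,114],[-1,25.7,39.8,3.7,0,0,114],[-1,25.7,39.8,3.7,0,0,114],[-1,25.7,39.8,3.7,0,0,114]]])

```text
t: 22.25
tool_pos: [0.4698, 0.0735, 0.2979]
tool_rot: [3.011, 0.888, -0.001]
contact_force: [-0.4, -0.2, 0.4]
opening: 0.0855
```

```bash
python3 - <<'E'
from h import *
im=get("wrist","w18",(290,120,450,240),5); P,Q,o=pose(); print(P,yaw(),o["t"],o["q"][5])
E
```

```text
[0.46989003 0.07345643 0.2981366 ] -57.143508555381345 22.3 0.9969856195023512
```

View pics/w18.png

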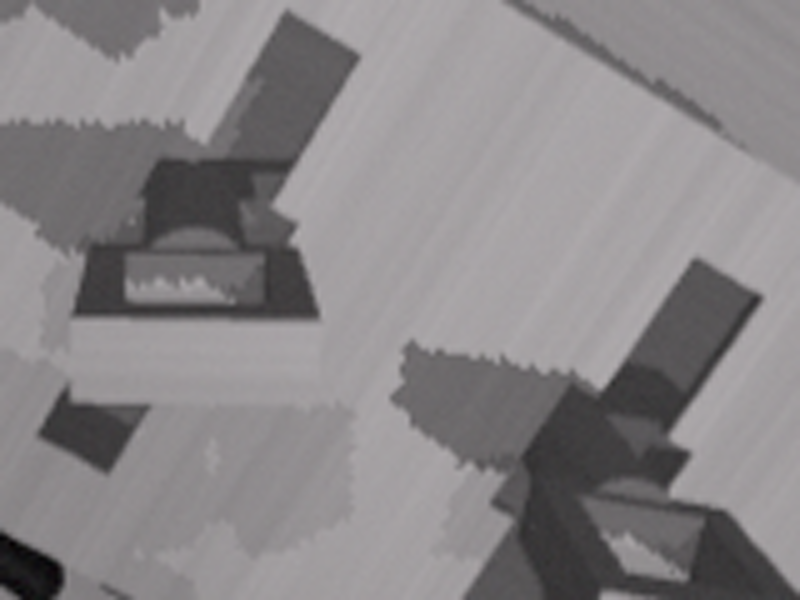

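```bash
cat >> h.py <<'E'
def rect(im,pts,s,a,b,z=.207):
    c=[onz(im,a+(x+.5)/s-.5,b+(y+.5)/s-.5,z) for x,y in pts]; e=(c[1]-c[0]+c[2]-c[3])/2
    m=np.mean(c,0); print("centre",m,"w",np.linalg.norm(c[1]-c[0]).round(4),"d",np.linalg.norm(c[2]-c[1]).round(4),"ang",np.degrees(np.arctan2(e[1],e[0])).round(1)); return m
E
python3 - <<'E'
from h import *
im=get("wrist")
m=rect(im,[(72,318),(320,316),(322,402),(72,402)],5,290,120)
go([m[0],m[1],.128],Rt=D(-57.1))
E
```

```text
centre [0.47185 0.07165 0.207  ] w 0.0396 d 0.0143 ang -57.0
t 22.35 shift cm [ 0.06  0.21 17.05] turn [ 0.1  0.  -0. ] dist 17.0
```

Call:
play_rows(motion=[[[-1,0.1,0.2,5,0,0,0],[-1,0.1,0.2,11,0,0,0],[-1,0.1,0.2,17,0,0,0],[-1,0.1,0.2,17,0,0,0],[-1,0.1,0.2,17,0,0,0],[1,0.1,0.2,17,0,0,0],[1,0.1,0.2,17,0,0,0],[1,0.1,0.2,17,0,0,0],[1,0.1,0.2,17,0,0,0],[1,0.1,0.2,17,0,0,0]]], newtons=80)

```text
t: 23.6
tool_pos: [0.4732, 0.0724, 0.1305]
tool_rot: [3.011, 0.888, 0.005]
contact_force: [-1.2, 1.5, 6.0]
opening: 0.0392
```

```bash
python3 - <<'E'
from h import *
P,Q,o=pose(); print(P,yaw(),o["t"],o["opening"],o["contact_force"]); go(P,Rt=D(2.6))
E
```

```text
[0.47318936 0.07239934 0.1305089 ] -57.14078701051069 23.6 0.03923789035984221 [-1.22949567  1.52606945  6.0184149 ]
t 23.6 shift cm [0. 0. 0.] turn [  0.2  -0.  -59.7] dist 0.0
```

Call:
play_rows(motion=[[[1,0,0,0,0,0,-10],[1,0,0,0,0,0,-20],[1,0,0,0,0,0,-30],[1,0,0,0,0,0,-40],[1,0,0,0,0,0,-50],[1,0,0,0,0,0,-59.7],[1,0,0,0,0,0,-59.7],[1,0,0,-1.5,0,0,-59.7],[1,0,0,-3,0,0,-59.7],[1,0,0,-3,0,0,-59.7]]])

```text
t: 24.85
tool_pos: [0.4745, 0.0726, 0.163]
tool_rot: [2.167, 2.265, 0.007]
contact_force: [-0.2, -1.0, -3.7]
opening: 0.0392
```

```bash
python3 - <<'E'
from h import *
im=get("wrist","w19"); P,Q,o=pose(); print(P,yaw(),o["t"],o["opening"],o["contact_force"],o["wrist_torque"])
E
```

```text
[0.47381376 0.07252759 0.16183556] 2.5359417285911596 24.9 0.03914191792288924 [-0.21373757 -0.68978343 -3.29916485] [0.00621247 0.03457255 0.03140603]
```

View pics/w19.png

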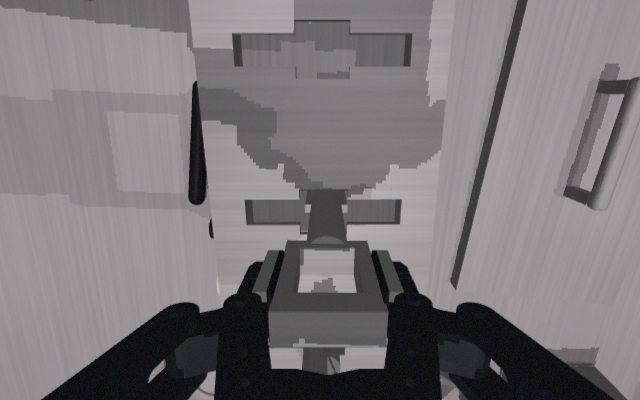

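Call:
play_rows(motion=[[[1,0,-0.2,-1,0,0,0],[1,0,-0.2,-2.5,0,0,0],[1,0,-0.2,-4,0,0,0],[1,0,-0.2,-6,0,0,0],[1,0,-0.2,-8,0,0,0],[1,0,-0.2,-10,0,0,0],[1,0,-0.2,-13,0,0,0],[1,0,-0.2,-16,0,0,0],[1,0,-0.2,-20,0,0,0],[1,0,-0.2,-20,0,0,0]]])

```text
t: 26.15
tool_pos: [0.4721, 0.0727, 0.3669]
tool_rot: [2.164, 2.262, 0.014]
contact_force: [0.2, 0.2, -3.3]
opening: 0.0389
```

```bash
python3 - <<'E'
from h import *
P,Q,o=pose(); print(P,yaw(),o["t"],o["opening"],o["contact_force"],o["wrist_torque"])
get("side","s19",(200,40,420,260),3.6)
h=np.array([.527,-.310]);pre=h+.058*np.array([-.835,.55]);print(pre)
go([*pre,.36],Rt=D(56.6));go([*pre,.172],Rt=D(56.6))
E
```

```text
[0.47206649 0.07266894 0.36693107] 2.5368127858639387 26.15 0.03892023311766444 [ 0.16363098  0.17766465 -3.32048788] [-0.00133726 -0.03082482  0.05672718]
[ 0.47857 -0.2781 ]
t 26.2 shift cm [-35.07  -0.82   0.44] turn [  0.5   0.3 -54.1] dist 35.1
t 26.2 shift cm [-35.04  -1.    19.24] turn [  0.5   0.3 -54.1] dist 40.0
```

View pics/s19.png

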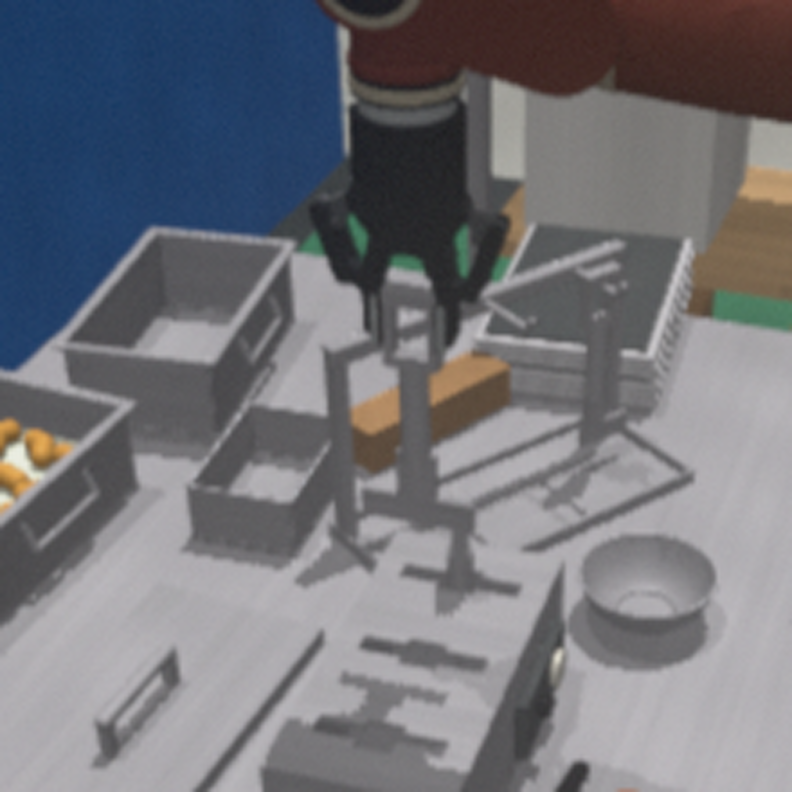

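Call:
play_rows(motion=[[[1,-4,-0.1,0.4,0,0,-6],[1,-8,-0.2,0.4,0,0,-12],[1,-12,-0.3,0.4,0,0,-18],[1,-16,-0.4,0.4,0,0,-24],[1,-20,-0.5,0.4,0,0,-30],[1,-24,-0.6,0.4,0,0,-36],[1,-28,-0.7,0.4,0,0,-42],[1,-32,-0.8,0.4,0,0,-48],[1,-35,-0.9,0.4,0,0,-54],[1,-35,-0.9,0.4,0,0,-54.1],[1,-35,-0.9,5,0,0,-54.1],[1,-35,-0.9,10,0,0,-54.1],[1,-35,-0.9,15,0,0,-54.1],[1,-35,-1,19,0,0,-54.1],[1,-35,-1,19,0,0,-54.1]]])

```text
t: 28.08
tool_pos: [0.4755, -0.2744, 0.1685]
tool_rot: [-0.901, -3.009, -0.01]
contact_force: [-0.6, 0.2, -3.2]
opening: 0.0393
```

```bash
python3 - <<'E'
from h import *
P,Q,o=pose(); print(P,yaw(),o["t"],o["opening"],o["contact_force"],o["wrist_torque"])
get("wrist","w20")
go([.527,-.310,.172],Rt=D(56.6))
E
```

```text
[ 0.47550052 -0.27438161  0.16849782] 56.64559632892714 28.075 0.03928552287324203 [-0.57411854  0.21802646 -3.17667951] [-0.00972235 -0.01196346 -0.03951146]
t 28.12 shift cm [-6.02 -0.12  0.05] turn [0.3 0.2 0. ] dist 6.0
```

View pics/w20.png

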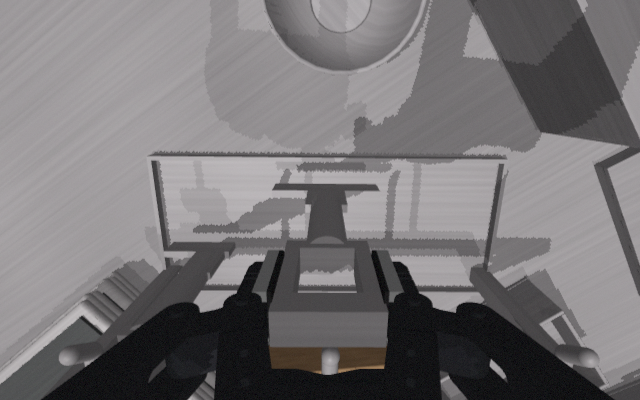

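Call:
play_rows(motion=[[[1,0,0,-0.4,0,0,0],[1,-1,0,-0.4,0,0,0],[1,-2.2,0,-0.4,0,0,0],[1,-3.4,0,-0.4,0,0,0],[1,-4.6,0,-0.4,0,0,0],[1,-5.8,0,-0.4,0,0,0],[1,-5.8,0,-0.4,0,0,0]]])

```text
t: 29.0
tool_pos: [0.5263, -0.3083, 0.1762]
tool_rot: [0.9, 3.005, 0.006]
contact_force: [-0.1, 0.4, -4.6]
opening: 0.0391
```

```bash
python3 - <<'E'
from h import *
P,Q,o=pose(); print(P,yaw(),o["t"],o["opening"],o["contact_force"],o["wrist_torque"])
get("wrist","w21")
E
```

```text
[ 0.52634896 -0.3082898   0.17616224] 56.64801397483392 29.0 0.039104626033219944 [-0.05236877  0.37891239 -4.58546606] [-0.03187271  0.06323033 -0.01296883]
```

View pics/w21.png

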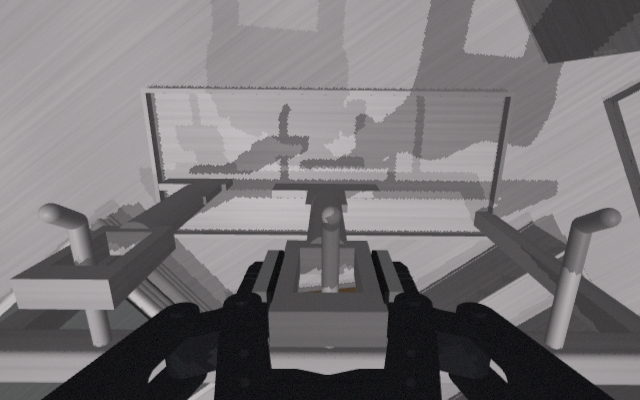

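Call:
play_rows(motion=[[[1,0,0,1,0,0,0],[1,0,0,2,0,0,0],[1,0,0,2.5,0,0,0],[1,0,0,2.7,0,0,0],[1,0,0,2.7,0,0,0]]])

```text
t: 29.68
tool_pos: [0.5261, -0.3079, 0.1502]
tool_rot: [0.9, 3.005, 0.006]
contact_force: [-3.2, 2.8, 3.7]
opening: 0.039
```

Resting on the hook (force reversed to +3.7 N). Release and rise.

Call:
play_rows(motion=[[[0.2,0,0,0,0,0,0],[-0.2,0,0,0,0,0,0],[-0.5,0,0,0,0,0,0],[-0.5,0,0,0,0,0,0],[-0.5,0,0,-2,0,0,0],[-0.5,0,0,-5,0,0,0],[-0.5,0,0,-10,0,0,0],[-0.5,0,0,-15,0,0,0],[-1,0,0,-18,0,0,0],[-1,0,0,-18,0,0,0]]])

```text
t: 30.92
tool_pos: [0.5264, -0.3093, 0.3361]
tool_rot: [0.898, 2.997, 0.001]
contact_force: [0.1, -0.4, -1.0]
opening: 0.0851
```

```bash
python3 - <<'E'
from h import *
im=get("wrist","w22"); P,Q,o=pose(); print(P,yaw(),o["t"])
go([.473,-.027,.29],Rt=D(-67))
E
```

```text
[ 0.52566131 -0.30870111  0.33301678] 56.65658030581882 30.975
t 30.98 shift cm [19.92 20.62  4.24] turn [  0.6  -0.  123.7] dist 29.0
```

View pics/w22.png

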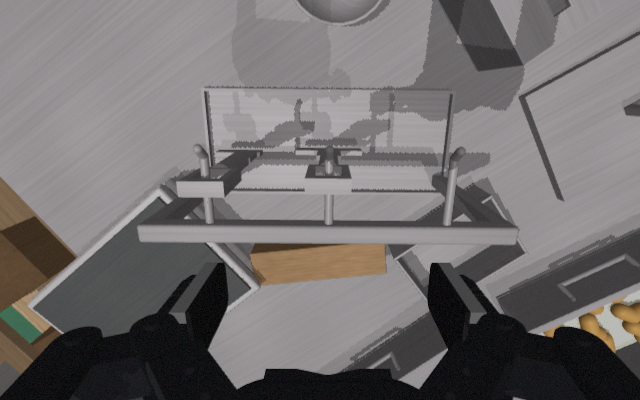

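Call:
play_rows(motion=[[[-1,19.9,20.6,4.2,0.6,0,123.5],[-1,19.9,20.6,4.2,0.6,0,123.5],[-1,19.9,20.6,4.2,0.6,0,123.5],[-1,19.9,20.6,4.2,0.6,0,123.5],[-1,19.9,20.6,4.2,0.6,0,123.5],[-1,19.9,20.6,4.2,0.6,0,123.5],[-1,19.9,20.6,4.2,0.6,0,123.5],[-1,19.9,20.6,4.2,0.6,0,123.5],[-1,19.9,20.6,4.2,0.6,0,123.5],[-1,19.9,20.6,4.2,0.6,0,123.5],[-1,19.9,20.6,4.2,0.6,0,123.5],[-1,19.9,20.6,4.2,0.6,0,123.5],[-1,19.9,20.6,4.2,0.6,0,123.5],[-1,19.9,20.6,4.2,0.6,0,123.5]]])

```text
t: 32.72
tool_pos: [0.4726, -0.0272, 0.2895]
tool_rot: [-3.076, -0.633, 0.001]
contact_force: [0.3, 0.7, -0.5]
opening: 0.0852
```

```bash
python3 - <<'E'
from h import *
im=get("wrist","w23",(270,120,430,240),5); P,Q,o=pose(); print(P,yaw(),o["t"])
E
```

```text
[ 0.4727604  -0.02719739  0.28973044] -66.77395726031057 32.775
```

View pics/w23.png

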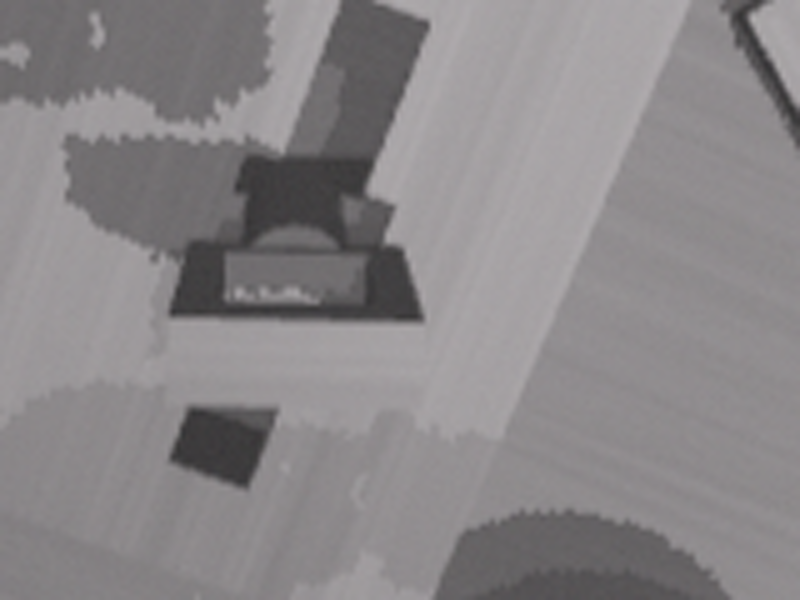

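```bash
python3 - <<'E'
from h import *
im=get("wrist")
m=rect(im,[(168,318),(424,321),(425,408),(166,406)],5,270,120)
go([m[0],m[1],.127],Rt=D(-67.5))
E
```

```text
centre [ 0.4761   -0.028325  0.207   ] w 0.0396 d 0.014 ang -67.3
t 32.83 shift cm [ 0.25  0.24 16.3 ] turn [-0.  -0.   0.7] dist 16.3
```

Call:
play_rows(motion=[[[-1,0.2,0.2,5,0,0,0.6],[-1,0.2,0.2,11,0,0,0.6],[-1,0.2,0.2,16.4,0,0,0.6],[-1,0.2,0.2,16.4,0,0,0.6],[-1,0.2,0.2,16.4,0,0,0.6],[1,0.2,0.2,16.4,0,0,0.6],[1,0.2,0.2,16.4,0,0,0.6],[1,0.2,0.2,16.4,0,0,0.6],[1,0.2,0.2,16.4,0,0,0.6],[1,0.2,0.2,16.4,0,0,0.6]]], newtons=80)

```text
t: 34.08
tool_pos: [0.4765, -0.0281, 0.1278]
tool_rot: [-3.08, -0.616, -0.004]
contact_force: [-1.9, 1.8, 6.8]
opening: 0.0392
```

```bash
python3 - <<'E'
from h import *
P,Q,o=pose(); print(P,yaw(),o["t"],o["opening"],o["contact_force"]); go(P,Rt=D(2.6))
E
```

```text
[ 0.47647327 -0.02805474  0.12778529] -67.382881319051 34.075 0.039155817970425354 [-1.87946808  1.83441248  6.80980137]
t 34.08 shift cm [0. 0. 0.] turn [  0.1  -0.1 -70. ] dist 0.0
```

Call:
play_rows(motion=[[[1,0,0,0,0,0,-10],[1,0,0,0,0,0,-20],[1,0,0,0,0,0,-30],[1,0,0,0,0,0,-40],[1,0,0,0,0,0,-50],[1,0,0,0,0,0,-60],[1,0,0,0,0,0,-70],[1,0,0,0,0,0,-70],[1,0,0,-1.5,0,0,-70],[1,0,0,-3,0,0,-70],[1,0,0,-3,0,0,-70]]])

```text
t: 35.45
tool_pos: [0.4778, -0.0283, 0.1602]
tool_rot: [2.167, 2.268, 0.007]
contact_force: [-0.0, -0.0, -2.7]
opening: 0.0389
```

```bash
python3 - <<'E'
from h import *
im=get("wrist","w24"); P,Q,o=pose(); print(P,yaw(),o["t"],o["opening"],o["contact_force"],o["wrist_torque"])
E
```

```text
[ 0.47709796 -0.02813723  0.15903812] 2.5953839863063304 35.5 0.03954890141185593 [-0.37026988  0.40985257 -3.71109608] [-0.04351787 -0.04464549 -0.03878643]
```

View pics/w24.png

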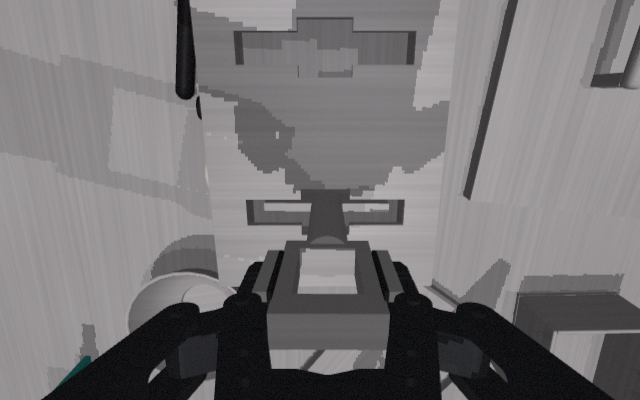

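Slot centre u≈325 vs shaft 327: well aligned. Lifting.

Call:
play_rows(motion=[[[1,0,-0.2,-1,0,0,0],[1,0,-0.2,-2.5,0,0,0],[1,0,-0.2,-4,0,0,0],[1,0,-0.2,-6,0,0,0],[1,0,-0.2,-8,0,0,0],[1,0,-0.2,-10,0,0,0],[1,0,-0.2,-13,0,0,0],[1,0,-0.2,-16,0,0,0],[1,0,-0.2,-20,0,0,0],[1,0,-0.2,-20,0,0,0]]])

```text
t: 36.75
tool_pos: [0.4756, -0.0285, 0.3641]
tool_rot: [2.164, 2.264, 0.012]
contact_force: [0.6, -0.1, -3.0]
opening: 0.0389
```

```bash
python3 - <<'E'
from h import *
P,Q,o=pose(); print(P,yaw(),o["t"],o["opening"],o["contact_force"],o["wrist_torque"])
get("side","s24",(200,40,420,260),3.6)
h=np.array([.588,-.218]);pre=h+.058*np.array([-.835,.55]);print(pre)
go([*pre,.36],Rt=D(56.6));go([*pre,.174],Rt=D(56.6))
E
```

```text
[ 0.47560399 -0.02854931  0.36408951] 2.5975446589251114 36.75 0.03888476062086217 [ 0.57886623 -0.12032922 -2.95576982] [-0.01042243 -0.0342152  -0.06712637]
[ 0.53957 -0.1861 ]
t 36.8 shift cm [-16.05   5.76   0.16] turn [  0.4   0.3 -54. ] dist 17.0
t 36.8 shift cm [-16.03   5.61  18.76] turn [  0.4   0.3 -54. ] dist 25.3
```

View pics/s24.png

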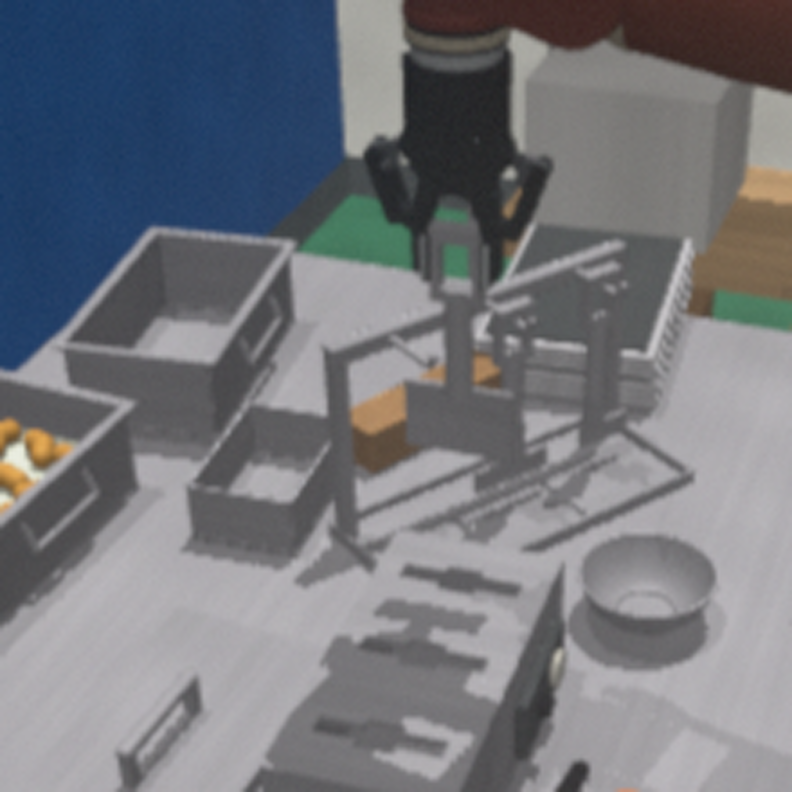

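Call:
play_rows(motion=[[[1,-3,1,0,0,0,-10],[1,-6,2,0,0,0,-20],[1,-9,3,0,0,0,-30],[1,-12,4.2,0,0,0,-40],[1,-15,5.4,0,0,0,-50],[1,-16,5.7,0,0,0,-54],[1,-16,5.7,0,0,0,-54],[1,-16,5.7,5,0,0,-54],[1,-16,5.7,10,0,0,-54],[1,-16,5.7,15,0,0,-54],[1,-16,5.7,18.5,0,0,-54],[1,-16,5.7,18.5,0,0,-54]]])

```text
t: 38.3
tool_pos: [0.5373, -0.1835, 0.1716]
tool_rot: [-0.903, -3.007, -0.006]
contact_force: [0.8, -0.1, -3.0]
opening: 0.0391
```

```bash
python3 - <<'E'
from h import *
P,Q,o=pose(); print(P,yaw(),o["t"],o["opening"],o["contact_force"],o["wrist_torque"])
get("wrist","w25")
go([.588,-.218,.174],Rt=D(56.6))
E
```

```text
[ 0.53730086 -0.18353838  0.17162564] 56.579575684396055 38.3 0.03912847537923567 [ 0.8139369  -0.09004818 -2.98027571] [0.03004513 0.02756394 0.03540012]
t 38.35 shift cm [-5.91 -0.1   0.12] turn [ 0.2  0.2 -0. ] dist 5.9
```

View pics/w25.png

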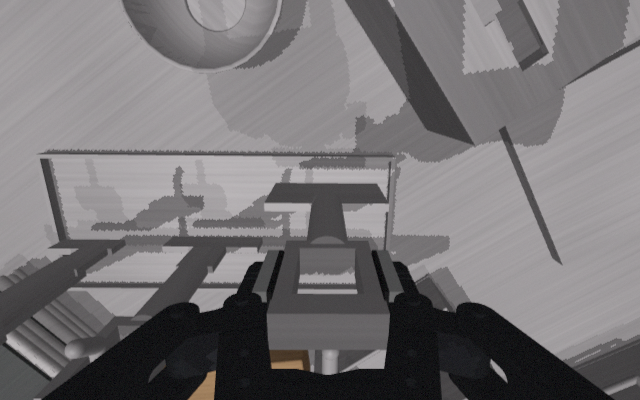

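Call:
play_rows(motion=[[[1,0,0,-0.2,0,0,0],[1,-1,0,-0.2,0,0,0],[1,-2.2,0,-0.2,0,0,0],[1,-3.4,0,-0.2,0,0,0],[1,-4.6,0,-0.2,0,0,0],[1,-5.7,0,-0.2,0,0,0],[1,-5.7,0,-0.2,0,0,0]]])

```text
t: 39.22
tool_pos: [0.5873, -0.2164, 0.1769]
tool_rot: [0.902, 3.005, 0.004]
contact_force: [-0.2, -0.5, -3.6]
opening: 0.0392
```

```bash
python3 - <<'E'
from h import *
P,Q,o=pose(); print(P,yaw(),o["t"],o["opening"],o["contact_force"],o["wrist_torque"])
get("wrist","w26")
E
```

```text
[ 0.58730367 -0.21643518  0.17691824] 56.570962719569735 39.225 0.039236177918664565 [-0.24969271 -0.54102526 -3.56466599] [ 0.01345437 -0.01947927  0.01719974]
```

View pics/w26.png

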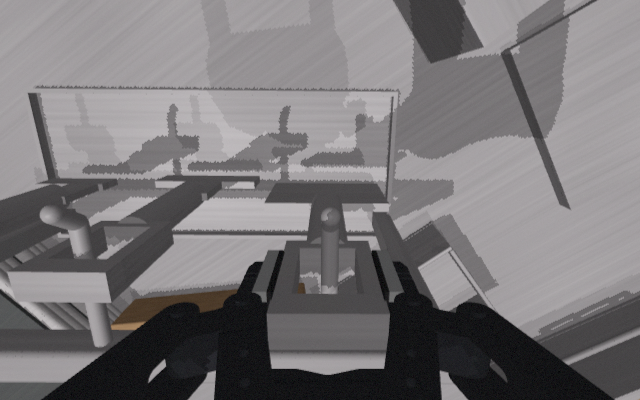

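Through the window. Eye is at 0.244; lowering ~29 mm.

Call:
play_rows(motion=[[[1,0,0,1,0,0,0],[1,0,0,2,0,0,0],[1,0,0,2.6,0,0,0],[1,0,0,3,0,0,0],[1,0,0,3,0,0,0]]])

```text
t: 39.9
tool_pos: [0.5872, -0.2161, 0.1476]
tool_rot: [0.902, 3.005, 0.004]
contact_force: [-1.5, 1.0, 0.5]
opening: 0.039
```

Call:
play_rows(motion=[[[1,0,0,0.2,0,0,0],[1,0,0,0.2,0,0,0]]])

```text
t: 40.15
tool_pos: [0.5874, -0.2162, 0.1474]
tool_rot: [0.902, 3.004, 0.004]
contact_force: [-4.9, 2.9, 5.6]
opening: 0.0387
```

Call:
play_rows(motion=[[[0.2,0,0,0,0,0,0],[-0.2,0,0,0,0,0,0],[-0.5,0,0,0,0,0,0],[-0.5,0,0,0,0,0,0],[-0.5,0,0,-2,0,0,0],[-0.5,0,0,-5,0,0,0],[-0.5,0,0,-10,0,0,0],[-0.5,0,0,-15,0,0,0],[-1,0,0,-18,0,0,0],[-1,0,0,-18,0,0,0]]])

```text
t: 41.4
tool_pos: [0.5879, -0.2171, 0.3334]
tool_rot: [0.899, 2.996, 0.001]
contact_force: [0.5, -0.0, -0.3]
opening: 0.0856
```

```bash
python3 - <<'E'
from h import *
im=get("wrist","w27"); P,Q,o=pose(); print(P,yaw(),o["t"])
get("top","t27"); get("side","s27",(200,60,420,280),3.6)
E
```

```text
[ 0.58707005 -0.21667481  0.33026434] 56.59036309759113 41.45
```

View pics/w27.png

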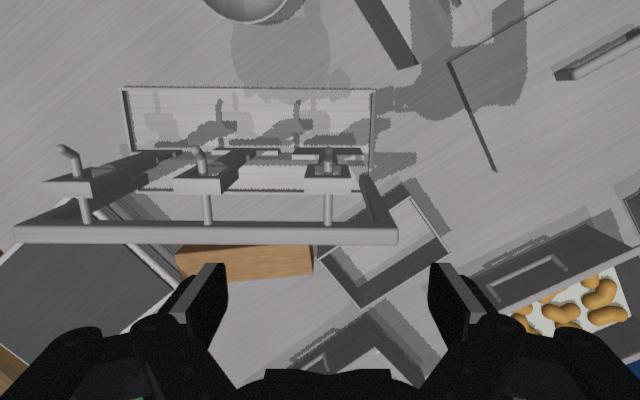

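View pics/t27.png

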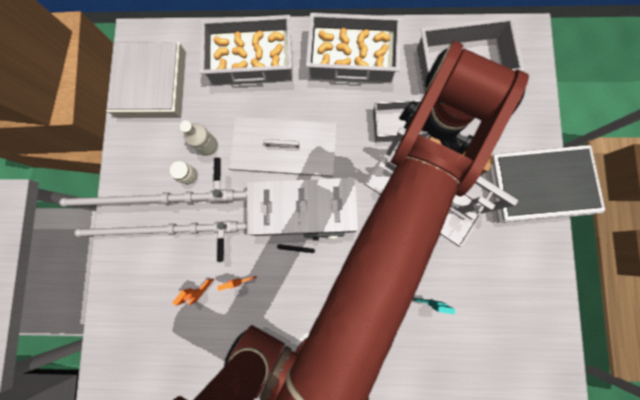

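View pics/s27.png

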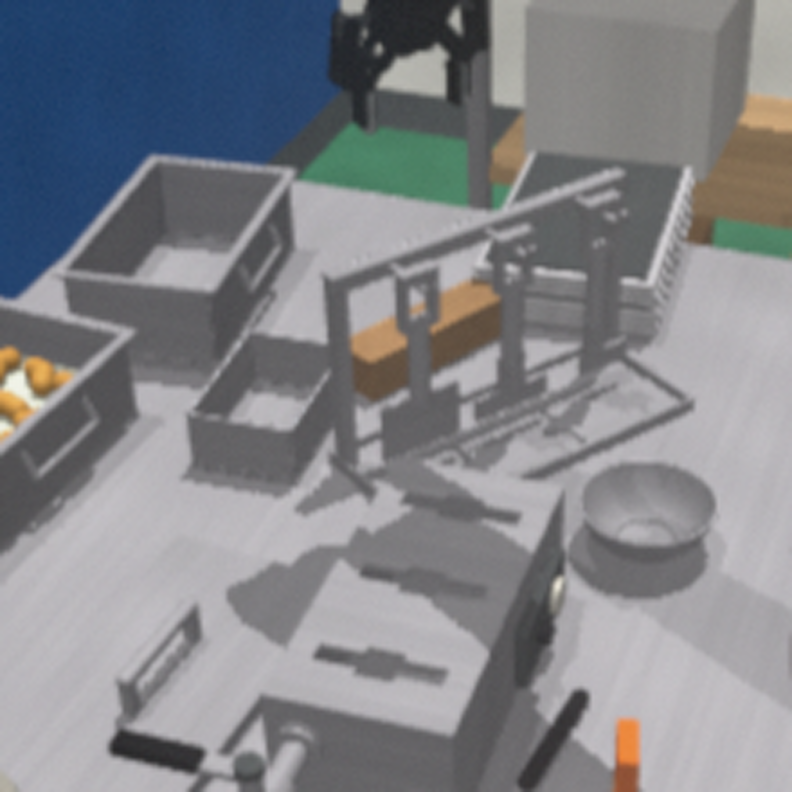

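```bash
python3 - <<'E'
from h import *
im=get("top","t28",(160,230,280,320),6.5);sd=get("side","s28",(310,200,430,320),6)
for p in [(255.3,276.7),(217.8,289),(236,283)]: print(tri(im,p,sd,(374.5,262)), onz(im,*p,0))
E
```

```text
(array([0.2698, 0.1921, 0.1366]), np.float64(0.0048)) [0.2627 0.2203 0.    ]
(array([0.2479, 0.2702, 0.2173]), np.float64(0.0028)) [0.2242 0.3354 0.    ]
(array([0.2581, 0.234 , 0.1798]), np.float64(0.0008)) [0.243  0.2796 0.    ]
```

View pics/t28.png

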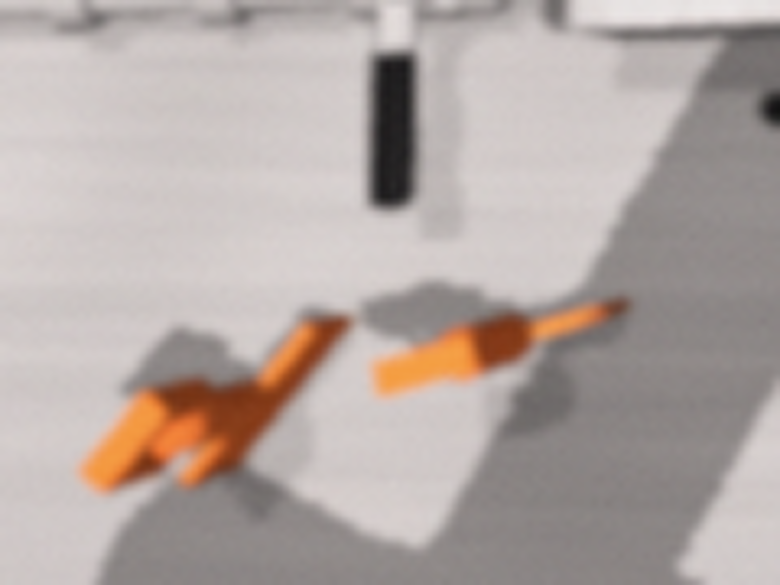

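View pics/s28.png

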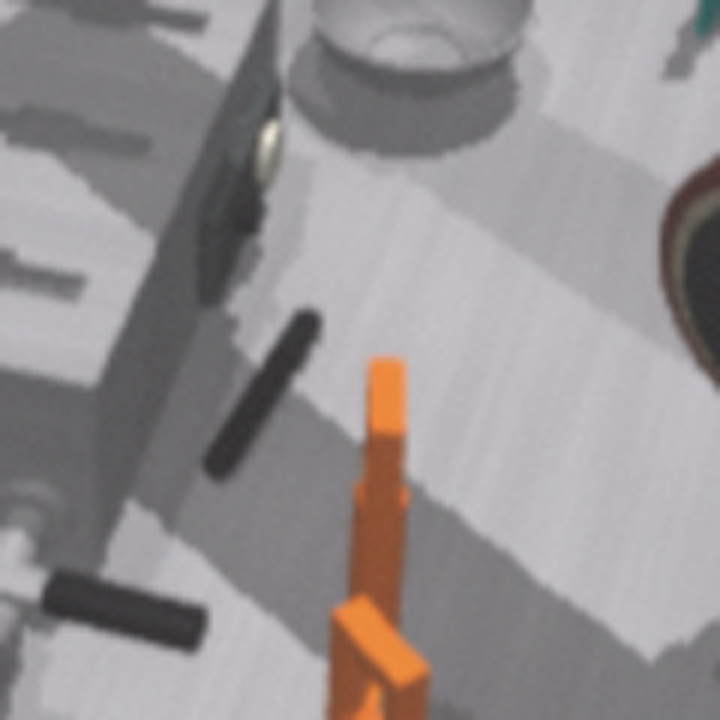

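```bash
python3 - <<'E'
from h import *
go([.352,.3075,.26],Rt=D(91.5))
E
```

```text
t 41.65 shift cm [48.35 30.81  6.6 ] turn [  0.2   0.1 -34.9] dist 57.7
```

Call:
play_rows(motion=[[[-1,48.3,30.8,6.6,0,0,-34.9],[-1,48.3,30.8,6.6,0,0,-34.9],[-1,48.3,30.8,6.6,0,0,-34.9],[-1,48.3,30.8,6.6,0,0,-34.9],[-1,48.3,30.8,6.6,0,0,-34.9],[-1,48.3,30.8,6.6,0,0,-34.9],[-1,48.3,30.8,6.6,0,0,-34.9],[-1,48.3,30.8,6.6,0,0,-34.9],[-1,48.3,30.8,6.6,0,0,-34.9],[-1,48.3,30.8,6.6,0,0,-34.9],[-1,48.3,30.8,6.6,0,0,-34.9],[-1,48.3,30.8,6.6,0,0,-34.9],[-1,48.3,30.8,6.6,0,0,-34.9]]])

```text
t: 43.28
tool_pos: [0.3533, 0.3061, 0.2602]
tool_rot: [-0.037, 3.138, 0.004]
contact_force: [-0.3, -1.1, -0.1]
opening: 0.0854
```

```bash
python3 - <<'E'
from h import *
im=get("wrist","w29"); P,Q,o=pose(); print(P,yaw(),o["t"],o["q"])
get("top","t29");get("side","s29")
E
```

```text
[0.35321438 0.30620175 0.26027298] 91.353611761785 43.325 [ 5.54392586e-01 -3.69005004e-01  1.88675391e+00  6.33030443e-04
  1.62005200e+00 -1.03999272e+00]
```

View pics/w29.png

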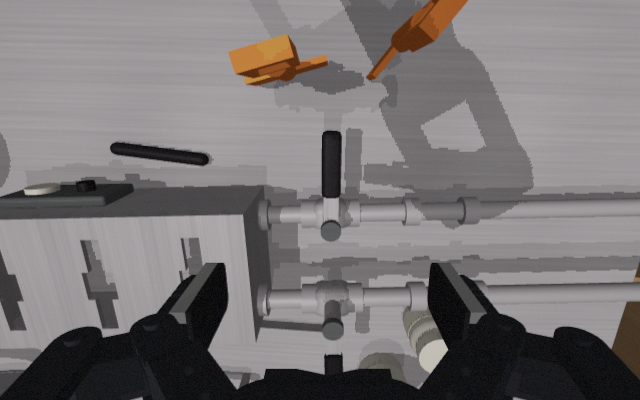

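View pics/s29.png

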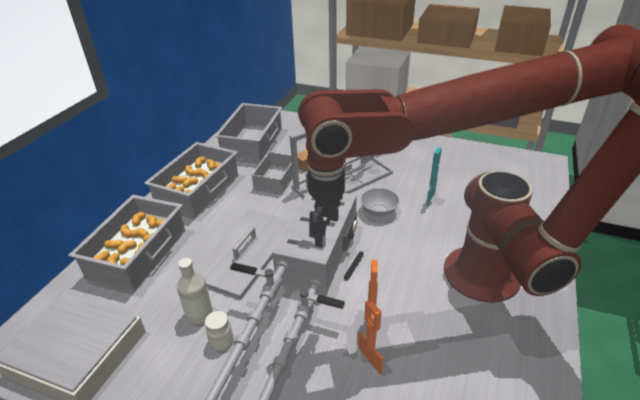

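```bash
python3 - <<'E'
from h import *
im=get("wrist")
print(onz(im,331,133,.092),onz(im,331,197,.092),"knob",onz(im,331,230,.105),"supply knob",onz(im,333,329,.15))
print("orange",onz(im,260,52,.195),onz(im,296,48,.195),onz(im,232,60,.195))
go([.350,.3085,.035],Rt=D(91.5))
E
```

```text
[0.3125 0.3079 0.092 ] [0.3782 0.3097 0.092 ] knob [0.4098 0.3104 0.105 ] supply knob [0.4961 0.3141 0.15  ]
orange [0.2516 0.2591 0.195 ] [0.2487 0.2823 0.195 ] [0.2569 0.2408 0.195 ]
t 43.48 shift cm [ 0.34  0.14 22.52] turn [ 0.1  0.2 -0.1] dist 22.5
```

Call:
play_rows(motion=[[[-1,0.3,0.2,6,0,0,0],[-1,0.3,0.2,12,0,0,0],[-1,0.3,0.2,18,0,0,0],[-1,0.3,0.2,22.4,0,0,0],[-1,0.3,0.2,22.4,0,0,0],[-1,0.3,0.2,22.4,0,0,0],[1,0.3,0.2,22.4,0,0,0],[1,0.3,0.2,22.4,0,0,0],[1,0.3,0.2,22.4,0,0,0],[1,0.3,0.2,22.4,0,0,0],[1,0.3,0.2,22.4,0,0,0]]], newtons=60)

```text
t: 44.85
tool_pos: [0.3507, 0.3096, 0.037]
tool_rot: [-0.039, 3.138, 0.005]
contact_force: [-1.5, 0.5, 5.5]
opening: 0.0185
```

```bash
python3 - <<'E'
from arc import *
P,Q,o=pose();print(P,yaw(),o["opening"],o["contact_force"],o["t"])
a=np.array([.416,.310]);v=P[:2]-a;d0=np.degrees(np.arctan2(v[1],v[0]))%360;print(np.linalg.norm(v),d0)
arc(a,np.linalg.norm(v),d0,91.5,10,P[2])
E
```

```text
[0.35066365 0.30956164 0.03697142] 91.41676934799946 0.018476917364171022 [-1.53610722  0.50399876  5.45318259] 44.85
0.06533781961372585 180.38440828313716
[-0.1, 1.0, 0.0] [0.0, -0.0, 9.0]
[-0.3, 2.0, 0.0] [0.0, -0.0, 18.0]
[-0.7, 2.9, 0.0] [0.0, -0.0, 27.0]
[-1.3, 3.8, 0.0] [0.0, -0.0, 36.0]
[-2.0, 4.5, 0.0] [0.0, -0.0, 44.0]
[-2.7, 5.2, 0.0] [0.0, -0.0, 53.0]
[-3.6, 5.7, 0.0] [0.0, -0.0, 62.0]
[-4.5, 6.1, 0.0] [0.0, -0.0, 71.0]
[-5.5, 6.3, 0.0] [0.0, -0.0, 80.0]
[-6.5, 6.4, 0.0] [0.0, -0.0, 89.0]
```

Call:
play_rows(motion=[[[1,-0.1,1.0,0,0,0,9],[1,-0.3,2.0,0,0,0,18],[1,-0.7,2.9,0,0,0,27],[1,-1.3,3.8,0,0,0,36],[1,-2.0,4.5,0,0,0,44],[1,-2.7,5.2,0,0,0,53],[1,-3.6,5.7,0,0,0,62],[1,-4.5,6.1,0,0,0,71],[1,-5.5,6.3,0,0,0,80],[1,-6.5,6.4,0,0,0,89],[1,-6.5,6.4,0,0,0,89],[1,-6.5,6.4,0,0,0,89]]])

```text
t: 46.35
tool_pos: [0.4131, 0.3768, 0.0371]
tool_rot: [-2.172, -2.266, -0.009]
contact_force: [-2.5, 6.6, -0.1]
opening: 0.0186
```

```bash
python3 - <<'E'
from arc import *
P,Q,o=pose();print(P,yaw(),o["opening"],o["contact_force"],o["wrist_torque"],o["t"])
get("wrist","w30")
E
```

```text
[0.41313365 0.37676505 0.03710256] 2.4328014936828106 0.01855891009856754 [-2.53472761  6.59103651 -0.05222474] [0.74826224 0.40905819 0.12704678] 46.35
```

View pics/w30.png

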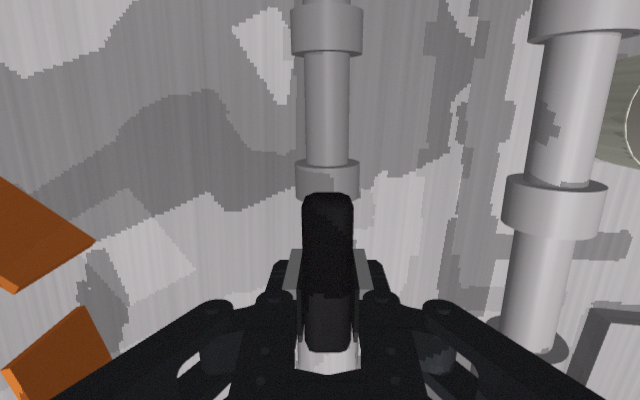

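Call:
play_rows(motion=[[[1,0,0.4,0,0,0,3],[1,0,0.4,0,0,0,3]]])

```text
t: 46.65
tool_pos: [0.413, 0.3762, 0.0368]
tool_rot: [-2.223, -2.209, 0.006]
contact_force: [-14.4, -2.9, 11.6]
opening: 0.0189
```

Call:
play_rows(motion=[[[0.2,0,0,0,0,0,0],[-0.2,0,0,0,0,0,0],[-0.2,0,0,0,0,0,0],[-0.2,0,0,0,0,0,0],[-0.2,0,0,-4,0,0,0],[-0.2,0,0,-10,0,0,0],[-0.2,0,0,-16,0,0,0],[-1,0,0,-22,0,0,0],[-1,0,0,-24,0,0,0],[-1,0,0,-24,0,0,0]]])

```text
t: 47.9
tool_pos: [0.4156, 0.376, 0.2783]
tool_rot: [-2.224, -2.21, 0.001]
contact_force: [-0.3, -0.2, -1.5]
opening: 0.0852
```

```bash
python3 - <<'E'
from arc import *
P,Q,o=pose();print(P,yaw(),o["opening"],o["t"])
get("wrist","w31");get("top","t31",(160,90,370,250),3.7)
E
```

```text
[0.41561899 0.37602627 0.27834877] -0.3683566590187051 0.08521419840326165 47.9
```

View pics/w31.png

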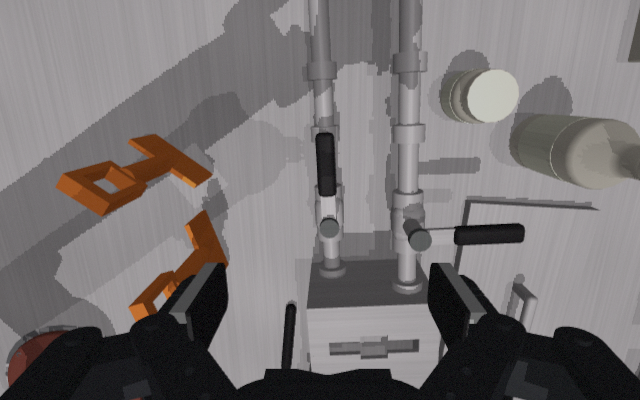

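View pics/t31.png

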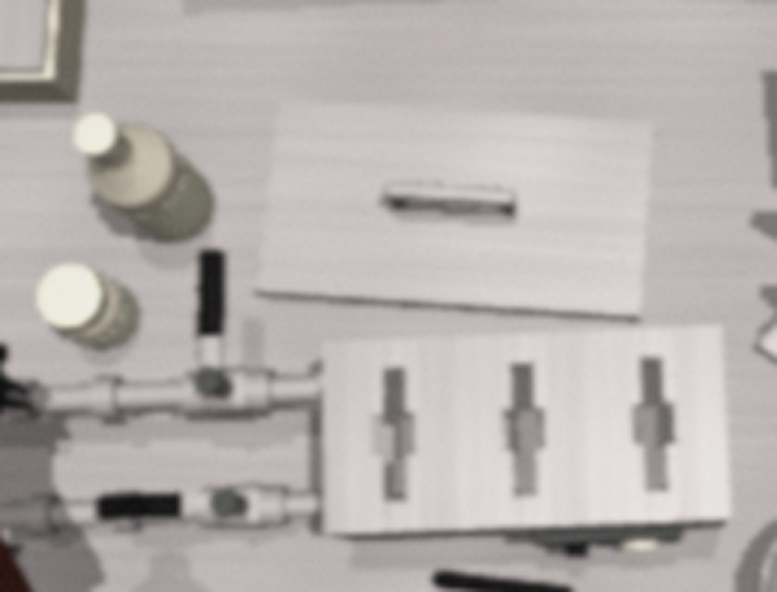

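```bash
python3 - <<'E'
from h import *
im=get("top")
f=lambda x,y,z:onz(im,160+(x+.5)/3.7-.5,90+(y+.5)/3.7-.5,z)
a,b=f(385,190,.06),f(515,194,.06);print(a,b,(a+b)/2,np.linalg.norm(a-b),np.degrees(np.arctan2(*(a-b)[1::-1])))
C=[f(276,100,.015),f(651,122,.015),f(640,318,.015),f(257,292,.015)];print(np.mean(C,0),np.linalg.norm(C[0]-C[1]),np.linalg.norm(C[1]-C[2]))
d=(C[0]-C[1]+C[3]-C[2]);print(np.degrees(np.arctan2(d[1],d[0])))
m=(a+b)/2
go([m[0],m[1],.26],Rt=D(-7))
E
```

```text
[0.6793 0.1972 0.06  ] [0.6758 0.0876 0.06  ] [0.67755 0.1424  0.06   ] 0.10965587079586755 88.17092060791876
[0.6781 0.144  0.015 ] 0.333069016871879 0.17563074901622439
86.27980379168731
t 48.05 shift cm [-23.08  26.53   1.05] turn [-0.7  0.1  6.6] dist 35.2
```

Call:
play_rows(motion=[[[-1,-23.1,26.5,1,-0.7,0,2.8],[-1,-23.1,26.5,1,-0.7,0,2.8],[-1,-23.1,26.5,1,-0.7,0,2.8],[-1,-23.1,26.5,1,-0.7,0,2.8],[-1,-23.1,26.5,1,-0.7,0,2.8],[-1,-23.1,26.5,1,-0.7,0,2.8],[-1,-23.1,26.5,1,-0.7,0,2.8],[-1,-23.1,26.5,1,-0.7,0,2.8]]])

```text
t: 49.05
tool_pos: [0.6762, 0.1425, 0.2581]
tool_rot: [-2.28, -2.158, 0.005]
contact_force: [-0.4, 0.9, 0.3]
opening: 0.0851
```

```bash
python3 - <<'E'
from arc import *
P,Q,o=pose();print(P,yaw(),o["t"])
get("wrist","w32")
E
```

```text
[0.67615649 0.14253956 0.25813037] -3.1581465826476967 49.05
```

View pics/w32.png

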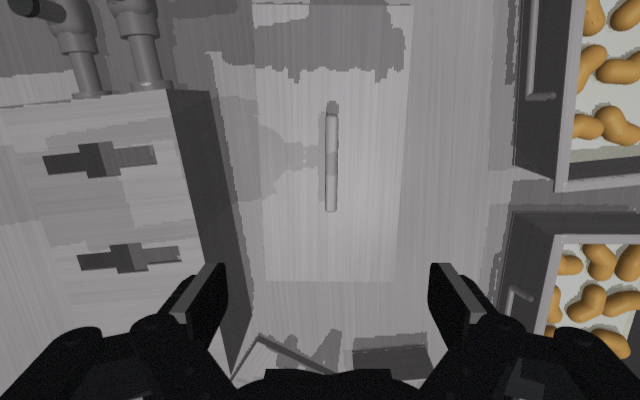

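```bash
python3 - <<'E'
from arc import *
im=get("wrist")
a,b=onz(im,331.5,114,.06),onz(im,331.5,211,.06);m=(a+b)/2;print(a,b,m,np.linalg.norm(a-b),np.degrees(np.arctan2(*(a-b)[1::-1])))
C=[onz(im,*p,.014) for p in [(252,3),(413,7),(393,282),(268,283)]];print(np.mean(C,0),C)
go([m[0],m[1],.007],Rt=D(-3.1))
E
```

```text
[0.6828 0.1982 0.06  ] [0.6773 0.0903 0.06  ] [0.68005 0.14425 0.06   ] 0.10804008515361323 87.08198067673541
[0.6801   0.140925 0.014   ] [array([0.6028, 0.3175, 0.014 ]), array([0.7774, 0.304 , 0.014 ]), array([ 0.7562, -0.0327,  0.014 ]), array([ 0.584 , -0.0251,  0.014 ])]
t 49.15 shift cm [ 0.13  0.4  25.27] turn [-0.1  0.   0. ] dist 25.3
```

Call:
play_rows(motion=[[[-1,0.1,0.3,6,0,0,0],[-1,0.1,0.3,12,0,0,0],[-1,0.1,0.3,18,0,0,0],[-1,0.1,0.3,23,0,0,0],[-1,0.1,0.3,25,0,0,0],[-1,0.1,0.3,25,0,0,0],[1,0.1,0.3,25,0,0,0],[1,0.1,0.3,25,0,0,0],[1,0.1,0.3,25,0,0,0],[1,0.1,0.3,25,0,0,0],[1,0.1,0.3,25,0,0,0]]], newtons=80)

```text
t: 50.52
tool_pos: [0.6795, 0.144, 0.0107]
tool_rot: [2.281, 2.16, -0.0]
contact_force: [-2.3, -0.2, 5.4]
opening: 0.0117
```

```bash
python3 - <<'E'
from arc import *
P,Q,o=pose();print(P,yaw(),o["t"],o["opening"],o["contact_force"])
get("wrist","w33")
E
```

```text
[0.67954767 0.14397277 0.0107448 ] -3.103868826696026 50.525 0.011736741509664724 [-2.25457828 -0.15627214  5.39069868]
```

View pics/w33.png

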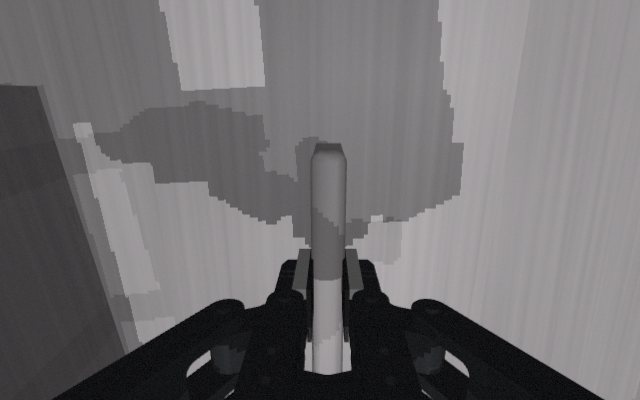

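Call:
play_rows(motion=[[[1,0,0,-1,0,0,0],[1,0,0,-2.5,0,0,0],[1,0,0,-4,0,0,0],[1,-2,0.5,-4,0,0,0],[1,-4,1,-4,0,0,0],[1,-5,1,-4,0,0,0],[1,-5,1,-4,0,0,0]]])

```text
t: 51.45
tool_pos: [0.6863, 0.0922, 0.0499]
tool_rot: [-2.282, -2.158, 0.002]
contact_force: [0.5, 0.7, -6.4]
opening: 0.0122
```

```bash
python3 - <<'E'
from arc import *
P,Q,o=pose();print(P,yaw(),o["t"],o["opening"],o["contact_force"],o["wrist_torque"])
get("wrist","w34");get("side","s34",(180,100,420,300),3.3)
E
```

```text
[0.68631628 0.0922133  0.04993241] -3.2128419158473904 51.45 0.01215055032669427 [ 0.5147557   0.71295231 -6.35053548] [ 0.07773043 -0.02320679  0.00707172]
```

View pics/s34.png

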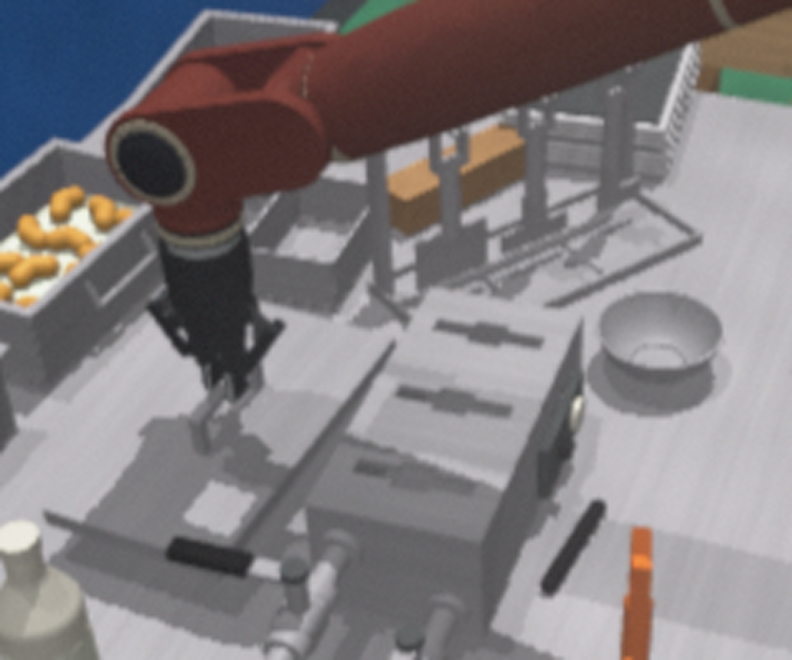

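```bash
python3 - <<'E'
from arc import *
go([.471,.0722,.20],Rt=D(2.6))
E
```

```text
t 51.55 shift cm [ -3.31 -21.41 -14.95] turn [-0.1 -0.  -5.7] dist 26.3
```

Call:
play_rows(motion=[[[1,0,0,-4,0,0,0],[1,0,0,-8,0,0,0],[1,0,0,-12,0,0,0],[1,0,0,-15,0,0,0],[1,-0.5,-3,-15,0,0,-1],[1,-1,-6.5,-15,0,0,-2],[1,-1.6,-10,-15,0,0,-3],[1,-2.2,-14,-15,0,0,-4],[1,-2.8,-18,-15,0,0,-5],[1,-3.3,-21.4,-15,0,0,-5.7],[1,-3.3,-21.4,-15,0,0,-5.7],[1,-3.3,-21.4,-15,0,0,-5.7]]])

```text
t: 53.05
tool_pos: [0.4715, 0.0726, 0.2009]
tool_rot: [2.17, 2.271, 0.001]
contact_force: [0.4, 0.1, -5.7]
opening: 0.0115
```

```bash
python3 - <<'E'
from arc import *
P,Q,o=pose();print(P,yaw(),o["t"],o["opening"],o["contact_force"],o["wrist_torque"],o["tool_rot"])
get("wrist","w35");get("side","s35",(180,100,420,300),3.3);get("top","t35",(200,120,400,260),3.9)
go([.471,.0722,.13],Rt=D(2.6))
E
```

```text
[0.4715197  0.07262906 0.20090081] 2.6059902286837726 53.05 0.011519724970062723 [ 0.39055948  0.05789789 -5.7254703 ] [ 0.0168613  -0.03343037  0.00443147] [2.17016220e+00 2.27118285e+00 9.12393387e-04]
t 53.2 shift cm [-0.02 -0.08  7.07] turn [-0. -0. -0.] dist 7.1
```

View pics/s35.png

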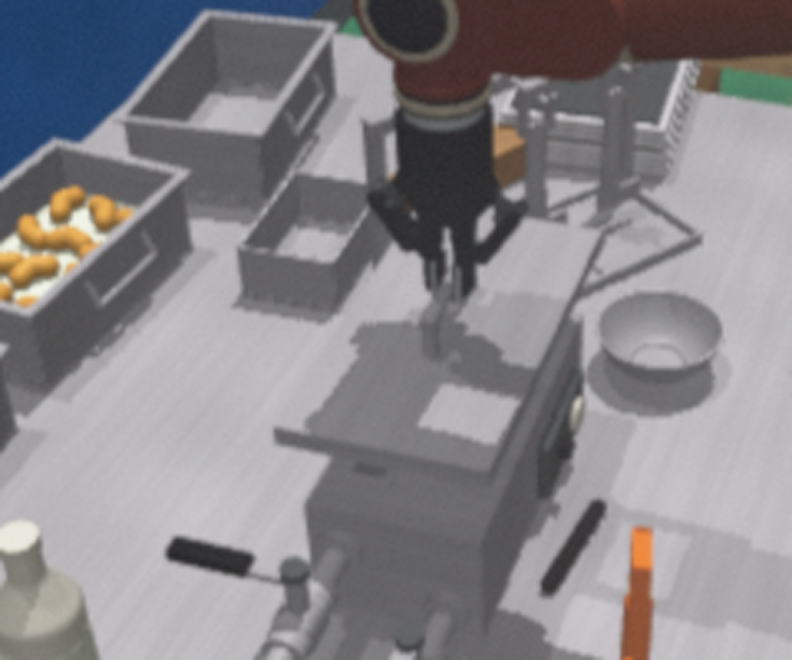

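View pics/w35.png

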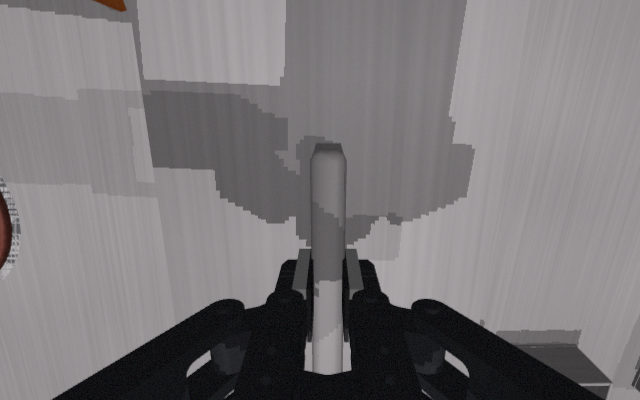

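View pics/t35.png

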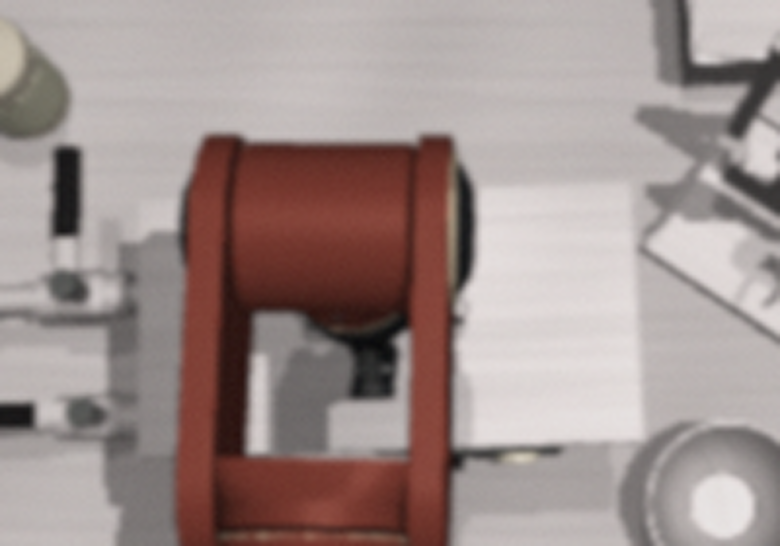

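```bash
python3 - <<'E'
from h import *
im=get("top")
f=lambda x,y,z:onz(im,200+(x+.5)/3.9-.5,120+(y+.5)/3.9-.5,z)
print(f(631,183,.205),f(641,440,.205))
r=np.radians(2.6);Rm=np.array([[np.cos(r),-np.sin(r)],[np.sin(r),np.cos(r)]])
for s in (1,-1): print(np.array([.471,.0722])+Rm@[s*.087,-.167])
E
```

```text
[ 0.5644 -0.0924  0.205 ] [ 0.3912 -0.0974  0.205 ]
[ 0.56548606 -0.09068151]
[ 0.39166518 -0.09857467]
```

Call:
play_rows(motion=[[[1,0,-0.1,3,0,0,0],[1,0,-0.1,6,0,0,0],[1,0,-0.1,7,0,0,0],[1,0,-0.1,7.6,0,0,0],[1,0,-0.1,8,0,0,0],[1,0,-0.1,8.3,0,0,0],[1,0,-0.1,8.3,0,0,0]]])

```text
t: 54.12
tool_pos: [0.4709, 0.0723, 0.1179]
tool_rot: [-2.171, -2.271, 0.0]
contact_force: [0.0, -0.3, -5.9]
opening: 0.0117
```

```bash
python3 - <<'E'
from h import *
P,Q,o=pose();print(P,yaw(),o["t"],o["opening"],o["contact_force"],o["wrist_torque"])
get("side","s36",(180,100,420,300),3.3)
E
```

```text
[0.47086326 0.07231641 0.11791502] 2.579461236950411 54.125 0.011703963308730296 [ 0.03352451 -0.31387981 -5.85331303] [ 0.02733534 -0.03965344 -0.06341459]
```

View pics/s36.png

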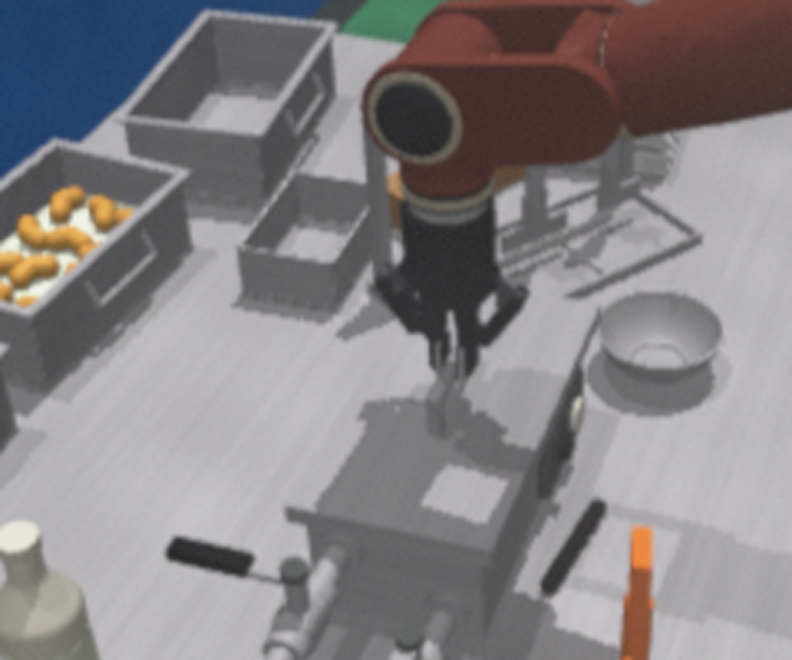

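Call:
play_rows(motion=[[[1,0,0,0.2,0,0,0],[1,0,0,0.3,0,0,0],[1,0,0,0.3,0,0,0]]])

```text
t: 54.55
tool_pos: [0.4714, 0.0723, 0.1167]
tool_rot: [2.17, 2.271, 0.001]
contact_force: [-6.2, -0.6, 5.5]
opening: 0.0121
```

Seated (force reversed). Release, rise and back off.

Call:
play_rows(motion=[[[0.4,0,0,0,0,0,0],[0,0,0,0,0,0,0],[0,0,0,0,0,0,0],[0,0,0,0,0,0,0],[0,0,0,-2,0,0,0],[0,0,0,-6,0,0,0],[0,0,0,-12,0,0,0],[0,0,0,-18,0,0,0],[0,0,0,-22,0,0,0],[0,0,0,-22,0,0,0]]])

```text
t: 55.8
tool_pos: [0.473, 0.0723, 0.3415]
tool_rot: [2.166, 2.266, 0.01]
contact_force: [-0.2, 0.3, 0.3]
opening: 0.0429
```

```bash
python3 - <<'E'
from h import *
P,Q,o=pose();print(P,yaw(),o["t"],o["opening"],o["contact_force"])
get("wrist","w37")
go([.50,.36,.36]); go([.34,-.34,.36])
E
```

```text
[0.47295306 0.07234434 0.34152461] 2.589579015162292 55.8 0.04285511447495496 [-0.1595247   0.2560857   0.34190843]
t 55.85 shift cm [28.61  4.11 -2.15] turn [0. 0. 0.] dist 29.0
t 55.85 shift cm [-40.6  -15.04  -2.21] turn [0. 0. 0.] dist 43.3
```

View pics/w37.png

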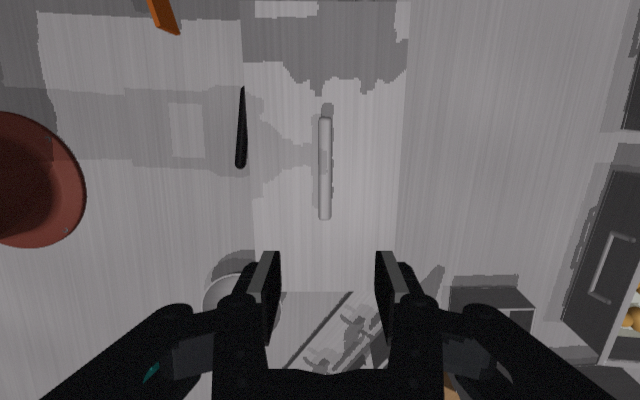

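Now clear the view (move toward +y, high) and check all in the fixed cameras.

Call:
play_rows(motion=[[[0,28.6,4.1,-2.1,0,0,0],[0,28.6,4.1,-2.1,0,0,0],[0,28.6,4.1,-2.1,0,0,0],[0,28.6,4.1,-2.1,0,0,0],[0,28.6,4.1,-2.1,0,0,0],[0,28.6,4.1,-2.1,0,0,0],[0,28.6,4.1,-2.1,0,0,0],[0,28.6,4.1,-2.1,0,0,0]]])

```text
t: 56.85
tool_pos: [0.4999, 0.3586, 0.3589]
tool_rot: [2.17, 2.267, 0.003]
contact_force: [-0.1, 0.5, 0.8]
opening: 0.0425
```

```bash
python3 - <<'E'
from h import *
P,Q,o=pose();print(P,o["t"],o["contact_force"])
get("top","t38",(200,90,540,270),2.3);get("side","s38",(180,80,420,330),3.1);get("wrist","w38")
E
```

```text
[0.49990818 0.35864937 0.35893347] 56.85 [-0.07112717  0.46987928  0.8141913 ]
```

View pics/t38.png

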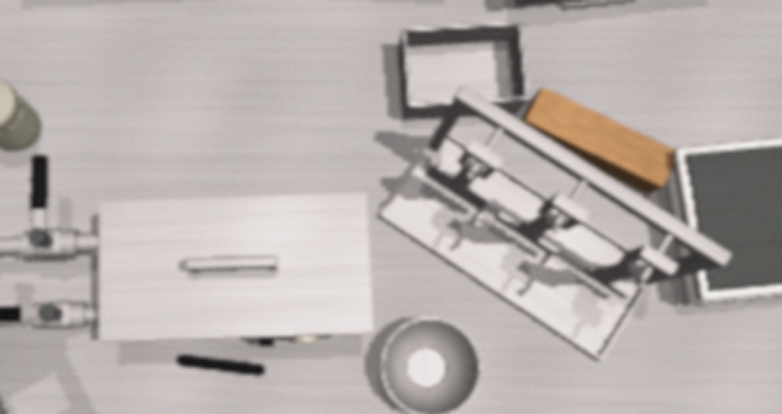

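View pics/s38.png

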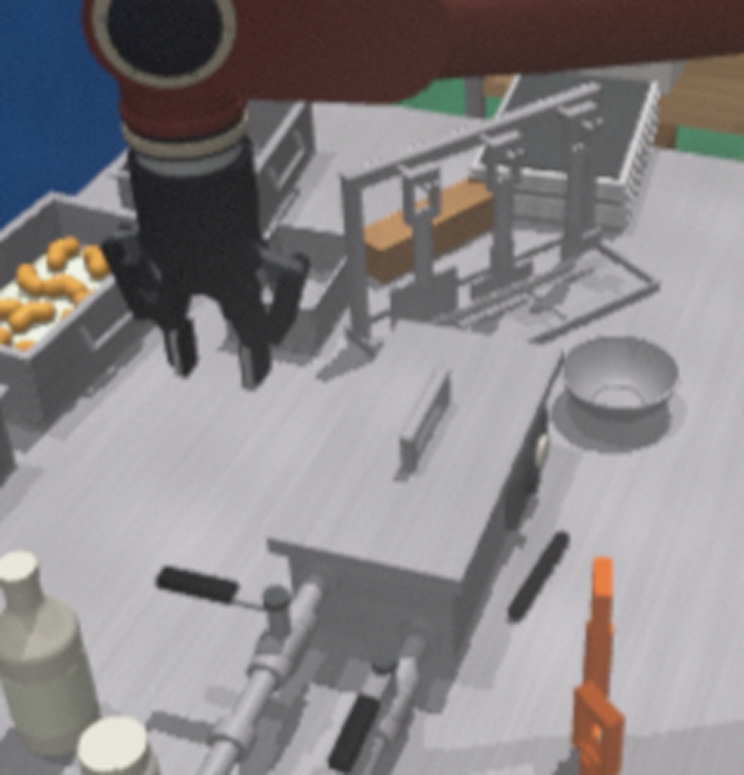

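View pics/w38.png

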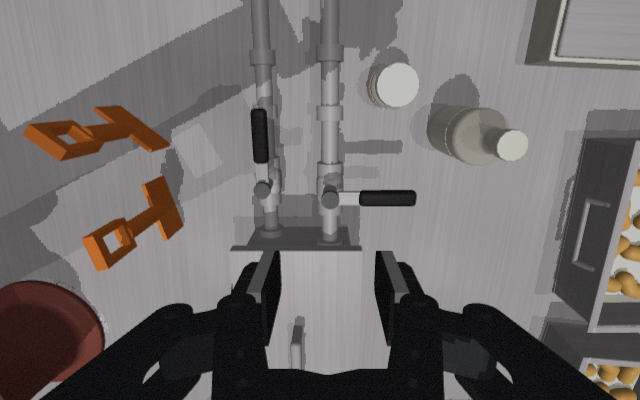

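```bash
python3 - <<'E'
from h import *
im=get("top")
f=lambda x,y,z:onz(im,200+(x+.5)/2.3-.5,90+(y+.5)/2.3-.5,z)
C=[f(99,205,.121),f(367,193,.121),f(373,332,.121),f(97,340,.121)];d=C[0]-C[1]+C[3]-C[2]
print("cover",np.mean(C,0),np.degrees(np.arctan2(d[1],d[0]))-90)
a,b=f(185,264,.166),f(277,262,.166);print("bar",(a+b)/2,np.linalg.norm(a-b),np.degrees(np.arctan2(*(a-b)[1::-1]))-90)
w=get("wrist")
# lever angles
for n,p,q,z in [("sup",(360,198),(415,198),.137),("dr",(260,161),(259,110),.092)]:
    A,B=onz(w,*p,z),onz(w,*q,z);print(n,A,B,np.degrees(np.arctan2(*(B-A)[1::-1])))
E
```

```text
cover [0.469925 0.07195  0.121   ] 2.458157977462804
bar [0.4687 0.0713 0.166 ] 0.10904127658827184 1.5765500551837306
sup [0.5419 0.317  0.137 ] [0.6084 0.3198 0.137 ] 2.411029746611204
dr [0.4136 0.3485 0.092 ] [0.4133 0.4126 0.092 ] 90.26815301644349
```

```bash
python3 - <<'E'
from station import ctrl
print(ctrl.finish_job())
E
```

```text
the job is handed in; nothing more can be done
None
```

The job is handed in at about 57 s of the 208 s allowed; it reports no verdict. All three scrapers hang on the rack, both valves are set, and the cover is back on the bath.

**What I did**
- I shut the supply valve first, while the scrapers were still standing and the drain was shut. I pushed the lever until its stop resisted.
- I turned each scraper in line with its slot and lifted it out. The hook scraper went on hook 2, the tee on hook 1 and the wide one on hook 0.
- I opened the drain valve to its stop and set the cover back on the emptied bath.

**Last camera checks**

| Item | Measured | Should be |
|---|---|---|
| Supply lever direction | 2.4° | about 2.6° (crosswise) |
| Drain lever direction | 90.3° | about 92.6° (along the pipe) |
| Cover centre | (0.470, 0.072) m | (0.470, 0.072) m, the bath as first measured |
| Cover turn | 2.5° | 2.6° |

- **Scrapers:** all three were seen hanging upright, each with a hook through its handle window. I did not measure their exact positions on the hooks after release.
- **Other things on the table:** they looked unmoved in the pictures.
- **Arm:** clear of everything.

**What disagreed**
- **Fingertips:** they sat about 35 mm short of the reported tool point, so my first try at the supply lever closed above it. I corrected for this from the pictures in every later grasp.
- **Cover:** it had been knocked a few centimetres partway through, so I measured it again before lifting it.
- **Cover bar:** its reading gave a turn of 1.6°, against 2.5° from the cover's corners. Both are well within the limit.

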